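Screw the press ring down on a glued blank

TASK

Set the loose wooden press ring upright over the threaded stud of the glue press and screw it down clockwise (count on a turn, more or less) until it bears on the metal caul plate and its resistance clearly rises; leave it there hand-snug, so that it keeps pressing on the plate, and let go. Do not overtighten or force it, and leave the other things on the bench where they are.

Things in the scene. Friction and masses are not known exactly. Their poses are not given: they have to be found in the camera images.
- ring_mid (a point): Centre (half-way up) of the loose press ring: a wooden collar standing on the bench, 56 mm outside diameter, 36 mm bore, 40 mm high, about 90 g; z is its axis (up). Grip it across its outside at any yaw.
- ring: The same ring; origin at the centre of its underside. In the bore are two thread ridges, 180 degrees apart: 4 mm thick bars, each over 120 degrees, rising counterclockwise from 12 mm above the underside; 28 mm clear between them. The ring's +x and -x point at their low ends. Set on, it rests on the stud's thread, underside 81 to 91 mm above the bench.
- press: The fixed glue press: wooden base 160 x 160 x 24 mm, on it a round ply blank (100 mm diameter, about 54 mm high in all), a rubber cushion, the metal caul plate and, standing up through the middle, a wooden stud. Origin: centre of the base's underside, on the bench, below the stud's axis; z up.
- stud_top (a point): Centre of the stud's flat tip, on its axis, 124 mm above the bench; z up, x as the press. The tip is tapered, the plain nose 25.6 mm in diameter.
- thread_start (a point): On the stud's axis, 99 mm above the bench: where its two-start thread begins, at the press's +x and -x sides. Right-hand, lead 20 mm: clockwise from above lowers the ring 3.2 mm per rad. 34 mm over the crests. Set on with its x (or -x) 0.1 to 0.6 rad counterclockwise of the press's x, the ring rests lowest, 81 to 83 mm above the bench.
- caul: Round aluminium caul plate, 68 mm diameter, 10 mm thick; origin at its underside. Its top face is 68 to 72 mm above the bench, as the blank varies; gives 1 mm per 15 N. From rest the ring meets it in 0.5 to 1.2 turns; thread play lets it turn on, up to a rad, almost freely; then the thread draws it down and its turning moment rises, by 0.15 to 0.3 N m when hand-snug (10 to 30 N), and holds.
- tray: Bystander: orange plastic tray 170 x 110 x 55 mm, origin at the centre of its underside.
- tub: Bystander: white plastic tub 72 mm diameter, 85 mm high, origin at the centre of its underside.
- screwdriver: Bystander: a screwdriver lying on the bench along its x axis.
Not all that is in view belongs to the job. Of the things that look like the ring, take the one that is farthest from the robot's base at the start.

How it is judged:
By the outcome, as a careful person would: the job done as asked, in the order asked, and still so for the second after the job is handed in, with the robot touching nothing.
It also fails if it takes over 72 s, if anything falls off the work surface, if the arm or the gripper's body presses on something with over 40 N, if the wrist force passes 120 N, or if a joint passes its speed limit or range.

ROBOT

A 7-joint arm with a two-finger parallel gripper is mounted at the origin on the work surface. World frame = base frame: x ahead of the robot, y to its left, z up, the work surface at z = 0. Lengths are in m, angles in rad, forces in N, time in s.
With the tool pointing down it reaches from about 0.4 to 0.85 m from the base axis. Payload 4.5 kg.
Tool frame: the origin (TCP) lies midway between the tips of the shut fingers; the grasp point (between the pads) lies 19 mm behind it (r.hold_point_z is the distance from the TCP to the grasp point, in m); z points along the fingers, y is the direction in which the jaws open and shut (so a half turn about z gives the same grasp; the last joint's range is limited). The gripper opens to 88 mm and grips with 3 to 60 N. Pads are 18 mm wide; open, the fingers measure 123 mm over their backs; the gripper's body (75 mm by 187 mm) begins 45 mm behind the grasp point.
Start: joints at [-1.233, 0.689, -0.195, 1.565, 0.157, 0.902, -0.215], TCP at [0.187, 0.596, 0.239] pointing down, gripper open.
Joint ranges: [-3.01, 3.01], [-0.46, 2.08], [-1.47, 1.51], [0.13, 2.56], [-1, 4.14], [0.04, 2.09], [-2.66, 2.66]. Speed limits (rad/s): [2.57, 2.57, 3.14, 3.14, 3.14, 3.14, 3.14].

INTERFACE

Orientations are given as a unit quaternion [x, y, z, w].
In Python, from plant import r gives the robot as it stands. The module is installed in compiled form; this text tells all that it offers.
- The arm moves only by the tool move_arm, never from a script. Its arguments are lists of equal length, an entry for each row: "turn": the turn, a rotation vector about the tool's x, y, z in units of 2 pi rad (1.0 is 2 pi rad), a list of three; "dp": the shift along the tool's x, y, z in units of 2.5 cm (1.0 is 2.5 cm), a list of three; "jaw": the closure, from -1 (fully open) to 1 (shut), so that 0 is half open. In form: {"turn": [[wx, wy, wz], ...], "dp": [[x, y, z], ...], "jaw": [jaw, ...]}. A call has 1 to 10 rows; each row shifts and turns the commanded pose from where the row before left it, along the tool's axes as they then stand; what a row does not reach is not made up. A row lasts 1/12 s, in which the tool goes at most 41.7 mm and 7.16 degrees, less where a joint would pass 70% of its speed; a pose out of reach is approached as far as the arm can. A call with a number of a shift or a turn outside -1 to 1 is refused whole. A call with a gripper value outside its range is refused whole. The fingers move at their own pace and stop on an object; "newtons" is the grip in N (left out, the last holds). Time passes only in rows, so rows that do not move let the fingers close. It gives the time, the measured TCP pose, the force and the opening at its end, in the units of the state.
- r.get_state(): the state, without advancing time (a new reading comes with each control period).
- r.snapshot(name): name is "side" or "top" or "wrist"; returns a dict with "frame" (384x512x3 uint8, blue, green, red), "mtx" (3x3 intrinsics, pixels), "origin" and "orientation" of the camera in the world; the wrist camera has in their place "tool_from_camera" (4x4, takes a point from camera to tool coordinates, whose origin is the TCP and whose axes are the flange's). Camera axes: x right, y up, looking along -z (the intrinsics and any distortion apply to the point x, -y, -z); pixel columns grow to the right and rows downward; lengths in m; the calibration is good to about 2 mm. A picture is of the moment at which its call begins: read the wrist's pose just before it. There is no depth.
- r.finish_job(): hands the job in, once; it reports no verdict.
The state is a dict: "clock": time; "q": joint angles; "qd": joint speeds; "joint_torque": joint torques, N m; "tool_pos": TCP position; "eef_rot": TCP orientation; "contact_force": force on the tool from outside, world axes, zero at the start; "moment": the same for the moment, N m; "opening": opening from 0.0 (shut) to 1.0 (fully open).
Only numpy, scipy, OpenCV 4.12 (cv2) and the standard library are available. Lean on these libraries where they do the work, as an engineer would, in place of code of your own. Each camera call takes 0.05 s, during which the arm holds its last target.

## Working session

There is one attempt and no reset: what is moved stays moved. The work goes in short steps, Python scripts to look and compute and a tool call to move; the robot and the scene stay as the last step left them, time stands still between calls to the robot, and variables do not carry over. Pictures are saved under pics/ and viewed, and the job is handed in when it is done.

Besides the shell and the picture viewer there is one more tool, called as a command line: name --argument value ..., lists and objects as JSON in quotes. move_arm: Moves the arm, as the interface text tells. Shifts and turns lie within -1 to 1; 1 stands for 2.5 cm of shift or 2 pi rad of turn. Its arguments: {"type":"object","properties":{"turn":{"type":"array","items":{"type":"array","items":{"type":"number","minimum":-1,"maximum":1}}},"dp":{"type":"array","items":{"type":"array","items":{"type":"number","minimum":-1,"maximum":1}}},"jaw":{"type":"array","items":{"type":"number"}},"newtons":{"type":"number"}},"required":["turn","dp","jaw"]}

```bash
mkdir -p pics
cat > h.py <<'E'
import numpy as np, cv2
from scipy.spatial.transform import Rotation as R
from plant import r
def snap(name,fn,scale=1.5):
    s=r.get_state(); d=r.snapshot(name)
    cv2.imwrite('pics/%s_raw.png'%fn,d['frame'])
    cv2.imwrite('pics/%s.png'%fn,cv2.resize(d['frame'],None,fx=scale,fy=scale,interpolation=cv2.INTER_CUBIC))
    import pickle; pickle.dump((s,d),open('pics/%s.pkl'%fn,'wb'))
    return s,d
def load(fn):
    import pickle; return pickle.load(open('pics/%s.pkl'%fn,'rb'))
def campose(s,d):
    if 'origin' in d:
        o=np.array(d['orientation']); 
        M=R.from_quat(o).as_matrix() if o.size==4 else o.reshape(3,3)
        return np.array(d['origin']),M
    T=np.eye(4);T[:3,:3]=R.from_quat(s['eef_rot']).as_matrix();T[:3,3]=s['tool_pos']
    T=T@np.array(d['tool_from_camera']); return T[:3,3],T[:3,:3]
def dist(d):
    for k in d:
        if 'dist' in k: return np.array(d[k],float)
    return None
def px2z(fn,u,v,z):
    s,d=load(fn);o,M=campose(s,d)
    p=cv2.undistortPoints(np.array([[[u,v]]],float),np.array(d['mtx'],float),dist(d))[0,0]
    w=M@np.array([p[0],-p[1],-1]); t=(z-o[2])/w[2]; return o+t*w
def proj(fn,P):
    s,d=load(fn);o,M=campose(s,d); c=(np.atleast_2d(P)-o)@M; c=c*[1,-1,-1]
    return cv2.projectPoints(c.reshape(-1,1,3),np.zeros(3),np.zeros(3),np.array(d['mtx'],float),dist(d))[0][:,0]
E
python3 - <<'E'
from h import *
for n in ['side','top','wrist']:
    s,d=snap(n,n+'0'); print({k:(v if k!='frame' else 0) for k,v in d.items()})
print(s)
E
```

```text
{'frame': 0, 'mtx': array([[420.96376816,   0.        , 260.90988017],
       [  0.        , 420.96376816, 187.76584757],
       [  0.        ,   0.        ,   1.        ]]), 'origin': array([ 0.01436657, -0.86274966,  0.85008714]), 'orientation': array([ 0.44268576, -0.11499959, -0.23760699,  0.85694068])}
{'frame': 0, 'mtx': array([[479.61693156,   0.        , 253.3832881 ],
       [  0.        , 479.61693156, 182.76038658],
       [  0.        ,   0.        ,   1.        ]]), 'origin': array([ 0.26799093, -0.00386401,  1.33804681]), 'orientation': array([-0.06409908,  0.06555295,  0.70688068, -0.70136568])}
{'frame': 0, 'mtx': array([[299.02448029,   0.        , 260.16638956],
       [  0.        , 299.02448029, 193.11918734],
       [  0.        ,   0.        ,   1.        ]]), 'tool_from_camera': array([[ 1.52124208e-04,  9.50578877e-01,  3.10483131e-01,
         8.14220311e-02],
       [ 9.99999692e-01,  9.46006302e-05, -7.79589929e-04,
         8.24530457e-04],
       [-7.70433619e-04,  3.10483154e-01, -9.50578570e-01,
        -1.47010476e-01],
       [ 0.00000000e+00,  0.00000000e+00,  0.00000000e+00,
         1.00000000e+00]])}
{'clock': 0.1, 'q': array([-1.23320964,  0.68989387, -0.19452453,  1.5662297 ,  0.15728726,
        0.90248944, -0.21512689]), 'qd': array([ 4.71706621e-04, -1.22690804e-03, -9.18281273e-05, -2.14394727e-03,
       -5.02558504e-04,  9.38123658e-04,  4.20435160e-05]), 'joint_torque': array([-3.63725791e-03, -5.28503358e+01, -1.27172906e+00, -1.53835452e+01,
       -5.25522628e-02,  1.98185146e-03,  4.21130437e-05]), 'tool_pos': array([0.18682749, 0.59583512, 0.23799698]), 'eef_rot': array([ 1.51288305e-01,  9.88489344e-01, -8.12371994e-04, -7.10749543e-05]), 'contact_force': array([ 0.01477492,  0.03321924, -0.15269443]), 'moment': array([-0.0436541 , -0.05720642,  0.03527674]), 'opening': 1.0031683728523935}
```

View pics/top0.png

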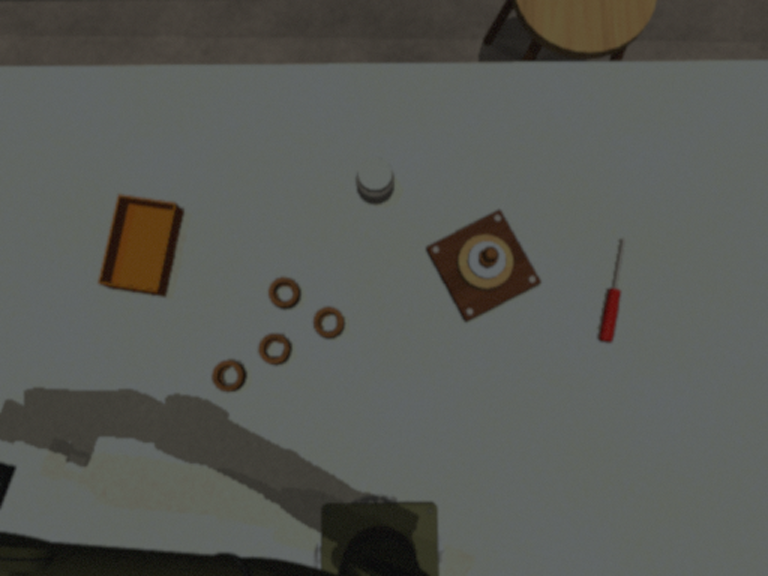

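View pics/side0.png

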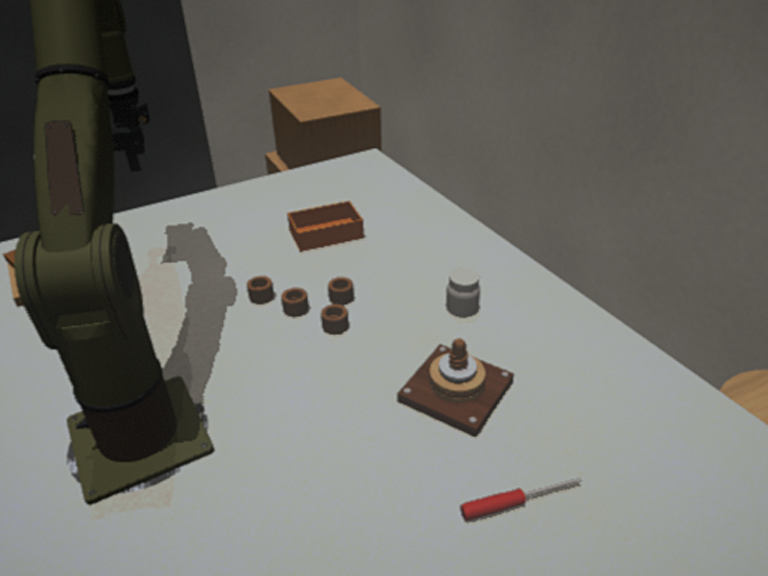

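View pics/wrist0.png

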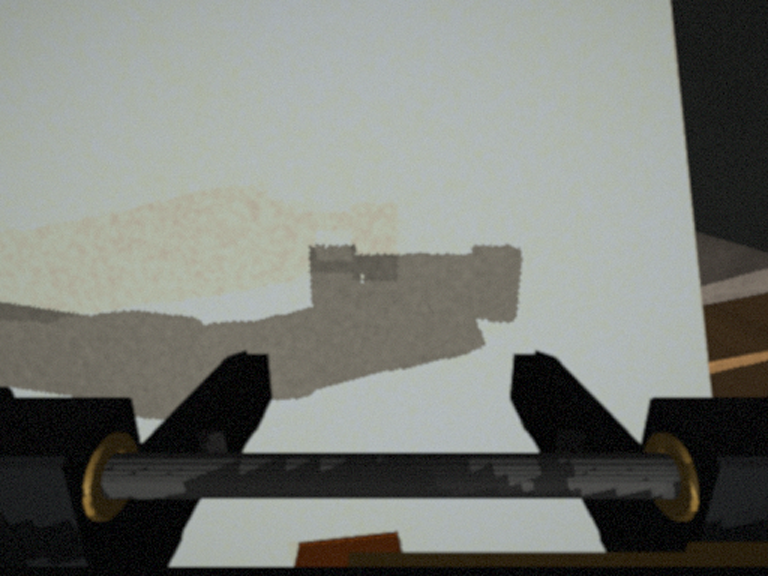

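Run:
```python
from h import *
for u,v in [(285,293),(329,323),(275,349),(228,375)]:
    p=px2z('top0',u/1.5,v/1.5,.04); print((u,v),p.round(3),np.hypot(*p[:2]).round(3), (proj('side0',p)*1.5).round(0))
for n,u,v,z in [('stud',489,255,.124),('c1',500,211,.024),('c2',540,281,.024),('c3',467,321,.024),('c4',427,249,.024)]:
    print(n,px2z('top0',u/1.5,v/1.5,z).round(4))
print((proj('side0',px2z('top0',489/1.5,255/1.5,.124))*1.5))
_,d=load('top0'); f=d['frame']
cv2.imwrite('pics/ct.png',np.hstack([cv2.resize(f[175:270,130:245],None,fx=4,fy=4,interpolation=2)[:380],cv2.resize(f[130:225,275:370],None,fx=4,fy=4,interpolation=2)]))
```

```text
(285, 293) [0.475 0.166 0.04 ] 0.504 [[338. 286.]]
(329, 323) [0.42  0.086 0.04 ] 0.428 [[332. 313.]]
(275, 349) [0.373 0.183 0.04 ] 0.416 [[292. 296.]]
(228, 375) [0.328 0.266 0.04 ] 0.422 [[258. 284.]]
stud [ 0.5256 -0.1955  0.124 ]
c1 [ 0.6316 -0.235   0.024 ]
c2 [ 0.4968 -0.3041  0.024 ]
c3 [ 0.4233 -0.1664  0.024 ]
c4 [ 0.5591 -0.0957  0.024 ]
[[454.4390964  341.34821271]]
```

View pics/ct.png

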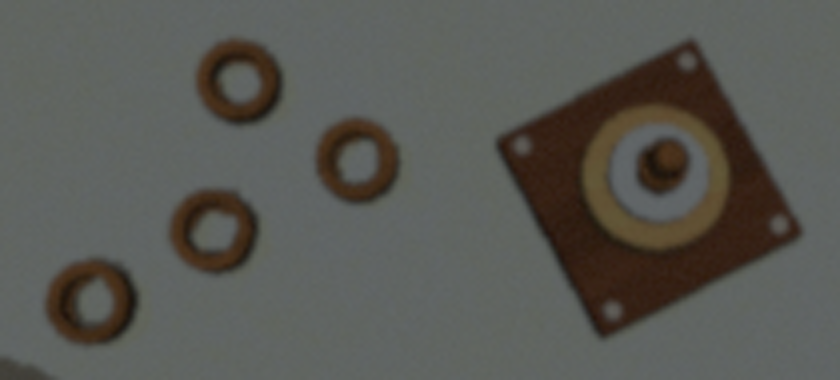

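Rings seen in the top picture (enlarged ×1.5) are at (285,293), (329,323), (275,349) and (228,375). Their distances from the base are 0.504, 0.428, 0.416 and 0.422 m, so the one at (285,293), world (0.475, 0.166), is the one meant. The crop confirms it. The press is at about (0.526,-0.196). I'll move the wrist camera over the ring next.

move_arm --turn '[[0,0,0],[0,0,0],[0,0,0],[0,0,0],[0,0,0],[0,0,0],[0,0,0],[0,0,0],[0,0,0],[0,0,0]]' --dp '[[-0.97,-0.65,0],[-0.97,-0.65,0],[-0.97,-0.65,0],[-0.97,-0.65,0],[-0.97,-0.65,0],[-0.97,-0.65,0],[-0.97,-0.65,0],[-0.97,-0.65,0],[-0.97,-0.65,0],[-0.97,-0.65,0]]' --jaw '[-1,-1,-1,-1,-1,-1,-1,-1,-1,-1]'

```text
clock: 0.98
tool_pos: [0.3704, 0.3675, 0.2386]
eef_rot: [0.151, 0.988, -0.0, -0.0]
contact_force: [0.3, 0.3, 0.1]
opening: 1.0
```

move_arm --turn '[[0,0,0],[0,0,0],[0,0,0],[0,0,0],[0,0,0],[0,0,0],[0,0,0],[0,0,0],[0,0,0],[0,0,0]]' --dp '[[-0.97,-0.65,0.28],[-0.97,-0.65,0.28],[-0.97,-0.65,0.28],[-0.97,-0.65,0.28],[-0.97,-0.65,0.28],[-0.97,-0.65,0.28],[-0.97,-0.65,0.28],[-0.97,-0.65,0.28],[-0.97,-0.65,0.28],[0,0,0]]' --jaw '[-1,-1,-1,-1,-1,-1,-1,-1,-1,-1]'

```text
clock: 1.82
tool_pos: [0.5375, 0.1564, 0.1741]
eef_rot: [0.156, 0.988, -0.003, 0.001]
contact_force: [0.1, -0.1, -0.7]
opening: 1.002
```

Run:
```python
from h import *
s,d=snap('wrist','w1'); print(s['clock'],s['q'].round(3),s['tool_pos'].round(4))
```

```text
1.8167 [-0.226  0.696 -0.238  1.827  0.261  0.651  0.637] [0.5375 0.1564 0.1741]
```

View pics/w1.png

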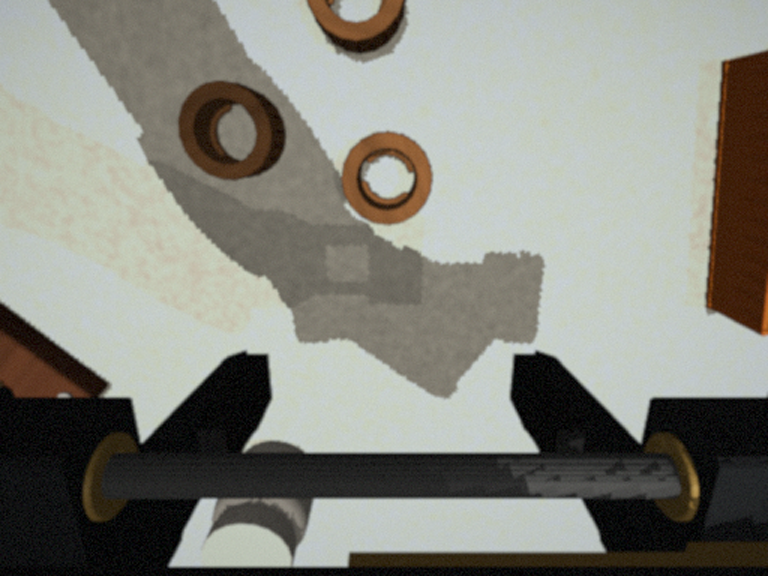

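Run:
```python
from h import *
print(proj('w1',[0.475,.166,.04])*1.5)
_,d=load('w1');f=d['frame']; c=f[83:154,222:294]
c=cv2.convertScaleAbs(c,alpha=1.6,beta=20)
cv2.imwrite('pics/w1c.png',cv2.resize(c,None,fx=8,fy=8,interpolation=2))
```

```text
[[372.92720672 175.57254098]]
```

View pics/w1c.png

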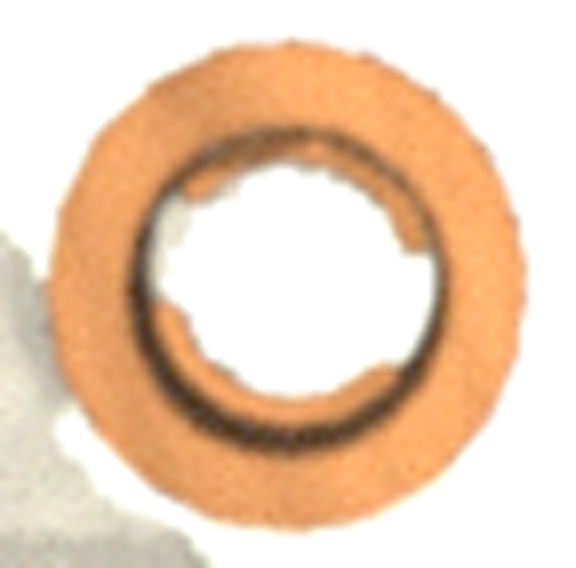

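Run:
```python
from h import *
L=[px2z('w1',222+x/8-.5,83+y/8-.5,.014) for x,y in [(418,248),(163,306)]]
H=[px2z('w1',222+x/8-.5,83+y/8-.5,.027) for x,y in [(198,195),(392,372)]]
a=L[0]-L[1]; print('low',L,np.hypot(*a[:2]),np.degrees(np.arctan2(a[1],a[0])),(L[0]+L[1])/2)
b=H[0]-H[1]; print('high',H,np.hypot(*b[:2]),np.degrees(np.arctan2(b[1],b[0])),(H[0]+H[1])/2)
C=px2z('w1',222+287/8-.5,83+285/8-.5,.04);print(C)
# ring outer top fit
_,d=load('w1');f=d['frame'].astype(int)
m=((f[...,2]-f[...,0])>40).astype(np.uint8); n,lab,st,ce=cv2.connectedComponentsWithStats(m)
for i in range(1,n):
    if st[i,4]>800: 
        cs,_=cv2.findContours((lab==i).astype(np.uint8),0,1); e=cv2.minEnclosingCircle(cs[0]); print(st[i],e,px2z('w1',*e[0],.04))
```

```text
low [array([0.48081282, 0.18926952, 0.014     ]), array([0.47769865, 0.15684335, 0.014     ])] 0.032575366302931105 84.51419543734852 [0.47925573 0.17305644 0.014     ]
high [array([0.46614107, 0.16606616, 0.027     ]), array([0.49283151, 0.18174564, 0.027     ])] 0.030955213367341954 -149.56760219356983 [0.47948629 0.1739059  0.027     ]
[0.47837033 0.17330812 0.04      ]
[205   0  64  28 883] ((236.5, 1.0), 31.515968322753906) [0.38470349 0.18602229 0.04      ]
[ 471   35   41  189 6173] ((509.5, 129.0), 94.01206970214844) [0.5591264  0.39115623 0.04      ]
[ 120   55   61   64 1441] ((150.49200439453125, 86.48719787597656), 33.339317321777344) [0.42326467 0.09164095 0.04      ]
[ 228   88   60   62 1778] ((257.4931640625, 118.41780853271484), 30.6193904876709) [0.47865095 0.17332993 0.04      ]
[   0  222   59   43 1268] ((29.0, 242.5), 35.51417922973633) [ 0.52519909 -0.09424315  0.04      ]
```

move_arm --turn '[[0,0,0],[0,0,0],[0,0,0],[0,0,0],[0,0,0],[0,0,0],[0,0,0]]' --dp '[[-0.5,-0.97,-0.15],[-0.5,-0.97,-0.15],[-0.5,-0.97,-0.15],[-0.5,-0.97,-0.15],[-0.5,-0.97,-0.15],[-0.5,-0.97,-0.15],[-0.5,-0.97,-0.15]]' --jaw '[-1,-1,-1,-1,-1,-1,-1]'

```text
clock: 2.45
tool_pos: [0.5667, -0.0238, 0.2024]
eef_rot: [0.15, 0.989, 0.0, -0.0]
contact_force: [0.2, -0.1, 0.3]
opening: 0.998
```

move_arm --turn '[[0,0,0],[0,0,0],[0,0,0],[0,0,0],[0,0,0],[0,0,0],[0,0,0],[0,0,0],[0,0,0],[0,0,0]]' --dp '[[-0.5,-0.97,0],[-0.5,-0.97,0],[-0.5,-0.97,0],[-0.5,-0.97,0],[-0.5,-0.97,0],[-0.5,-0.97,0],[-0.5,-0.97,0],[0,0,0],[0,0,0],[0,0,0]]' --jaw '[-1,-1,-1,-1,-1,-1,-1,-1,-1,-1]'

```text
clock: 3.28
tool_pos: [0.5998, -0.21, 0.2019]
eef_rot: [0.15, 0.989, 0.001, -0.0]
contact_force: [-0.1, -0.2, -0.3]
opening: 1.001
```

Run:
```python
from h import *
s,d=snap('wrist','w2'); print(s['clock'],s['q'].round(3),s['tool_pos'].round(4))
```

```text
3.2833 [ 0.441  0.757 -0.325  1.564  0.289  0.869  1.28 ] [ 0.5998 -0.21    0.2019]
```

View pics/w2.png

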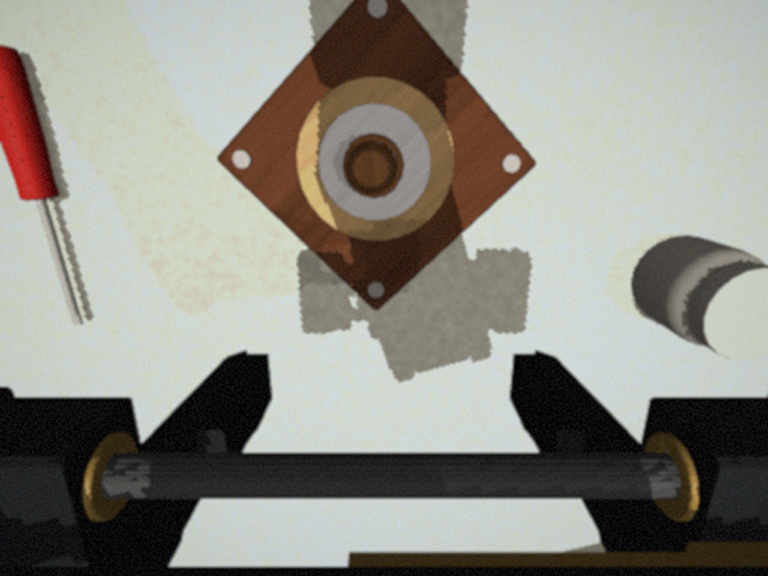

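Run:
```python
from h import *
_,d=load('w2');f=d['frame']; c=f[82:138,220:276]
c=np.clip(255*(c/255.)**0.55*1.25,0,255).astype(np.uint8)
cv2.imwrite('pics/w2c.png',cv2.resize(c,None,fx=10,fy=10,interpolation=2))
# base corners estimate
for n,u,v,z in [('E1',218,158,.024),('E2',536,162,.024),('E3',377,309,.024),('h1',241,160,.024),('h2',512,163,.024),('h3',376,290,.024),('h4',377,7,.024),('stud',371,164,.124),('caul',374,161,.07)]:
    print(n,px2z('w2',u/1.5,v/1.5,z).round(4))
```

```text
E1 [ 0.4961 -0.3016  0.024 ]
E2 [ 0.5645 -0.091   0.024 ]
E3 [ 0.6356 -0.2304  0.024 ]
h1 [ 0.5021 -0.2869  0.024 ]
h2 [ 0.5602 -0.1072  0.024 ]
h3 [ 0.6207 -0.2264  0.024 ]
h4 [ 0.4417 -0.1681  0.024 ]
stud [ 0.5287 -0.1964  0.124 ]
caul [ 0.5291 -0.1969  0.07  ]
```

View pics/w2c.png

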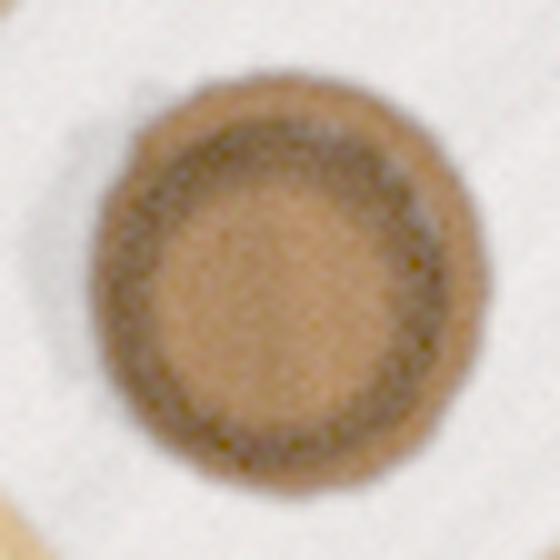

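move_arm --turn '[[0,0,0],[0,0,0],[0,0,0],[0,0,0],[0,0,0],[0,0,0],[0,0,0],[0,0,0],[0,0,0],[0,0,0]]' --dp '[[0.9,-0.08,0],[0.9,-0.08,0],[0.9,-0.08,0],[0.9,-0.08,0],[0.65,0,0],[0,0,0.34],[0,0,0.34],[0,0,0.34],[0,0,0.34],[0,0,0]]' --jaw '[-1,-1,-1,-1,-1,-1,-1,-1,-1,-1]'

```text
clock: 4.17
tool_pos: [0.4958, -0.1876, 0.1658]
eef_rot: [0.151, 0.989, 0.0, -0.001]
contact_force: [0.4, -0.1, -0.7]
opening: 0.999
```

move_arm --turn '[[0,-0.0167,0],[0,-0.0167,0],[0,-0.0167,0],[0,-0.0167,0],[0,-0.0167,0],[0,0,0],[0,0,0]]' --dp '[[0,0,0],[0,0,0],[0,0,0],[0,0,0],[0,0,0],[0,0,0],[0,0,0]]' --jaw '[-1,-1,-1,-1,-1,-1,-1]'

```text
clock: 4.75
tool_pos: [0.4848, -0.1977, 0.1632]
eef_rot: [0.152, 0.981, -0.037, 0.117]
contact_force: [-0.9, -0.1, 0.3]
opening: 1.002
```

Run:
```python
from h import *
s,d=snap('wrist','w3'); print(s['clock'],s['q'].round(3),s['tool_pos'].round(4))
p=proj('w3',[.529,-.1965,.105])[0].astype(int);print(p)
f=d['frame']; c=f[max(p[1]-55,0):p[1]+55,p[0]-55:p[0]+55]
c=np.clip(255*(c/255.)**0.55*1.25,0,255).astype(np.uint8)
cv2.imwrite('pics/w3c.png',np.hstack([cv2.resize(c,(560,560),interpolation=2)]))
```

```text
4.75 [ 0.39   0.623 -0.186  2.179  0.995  0.19   0.547] [ 0.4848 -0.1977  0.1632]
[280 238]
```

View pics/w3c.png

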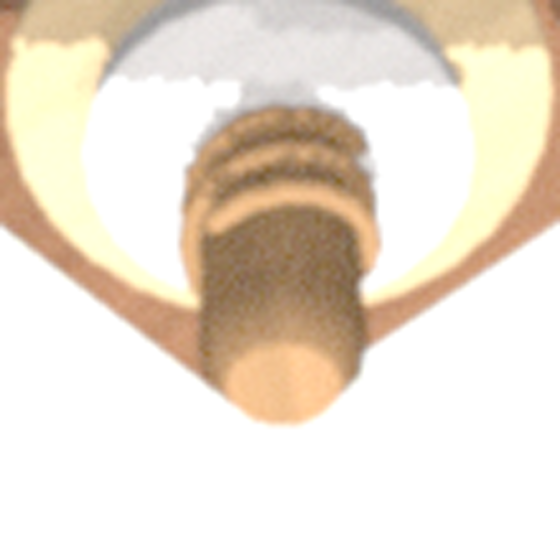

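View pics/w3.png

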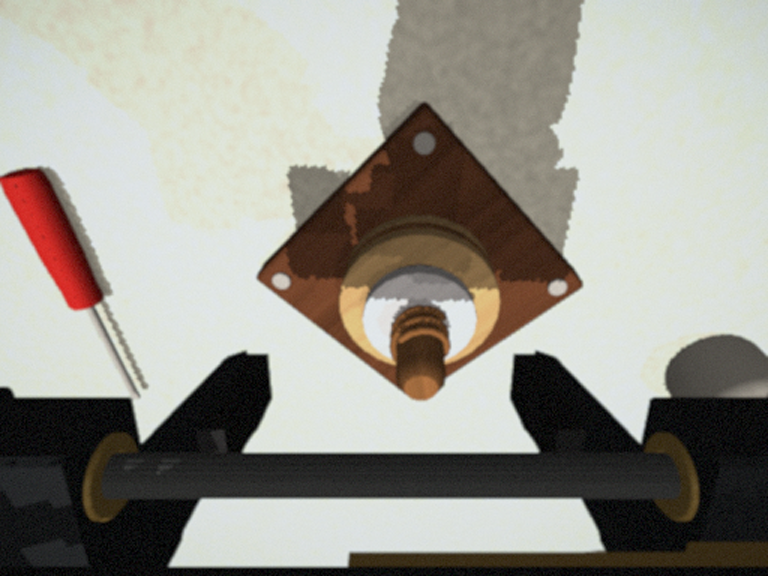

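Run:
```python
from h import *
f=load('w3')[1]['frame']; p=(280,238); outs=[]
for h in (27.5,117.5):
    c=f[p[1]-55:p[1]+55,p[0]-55:p[0]+55]
    c=cv2.resize(np.clip(255*(c/255.)**0.55*1.25,0,255).astype(np.uint8),(390,390),interpolation=2)
    for k,col in ((0,(255,0,0)),(180,(0,160,0))):
        t=np.radians(np.arange(0,360,4)); a=np.radians(h+k)-t
        P=np.c_[.529+.017*np.cos(a),-.1965+.017*np.sin(a),.099-.02*t/(2*np.pi)]
        q=(proj('w3',P)-[p[0]-55,p[1]-55])*390/110
        o=load('w3'); cam=campose(*o)[0]
        vis=((cam[:2]-[.529,-.1965])@np.c_[np.cos(a),np.sin(a)].T)>.017*0.9
        for x,v,i in zip(q,vis,range(999)):
            if v or i<3: cv2.circle(c,(int(x[0]),int(x[1])),5 if i==0 else 2,col,-1)
    outs.append(c)
cv2.imwrite('pics/w3h.png',np.hstack(outs))
```

```text
(no output)
```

View pics/w3h.png

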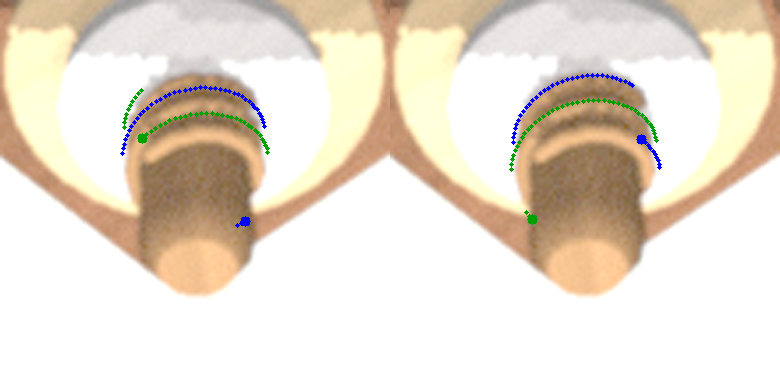

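The thread starts on the 27.5° axis: the visible start fits that model and not the 117.5° one. I'll straighten the tool and go back to the ring with the yaw set for the grasp.

```bash
cat >> h.py <<'E'
def down(yaw):
    y=np.radians(yaw); x=np.array([np.cos(y),np.sin(y),0]); z=np.array([0,0,-1.]); return R.from_matrix(np.c_[x,np.cross(z,x),z])
def yawof(s): 
    x=R.from_quat(s['eef_rot']).as_matrix()[:,0]; return np.degrees(np.arctan2(x[1],x[0]))
def plan(pos,yaw):
    s=r.get_state(); Rc=R.from_quat(s['eef_rot'])
    print('clock',s['clock'],'pos',np.round(s['tool_pos'],4),'yaw',yawof(s).round(2),'q',s['q'].round(2),'F',s['contact_force'].round(2),'M',s['moment'].round(3),'op',round(s['opening'],3))
    print('turn units',((Rc.inv()*down(yaw)).as_rotvec()/2/np.pi).round(4),'dp units now axes',(Rc.inv().apply(np.array(pos)-s['tool_pos'])/.025).round(3),'in target axes',(down(yaw).inv().apply(np.array(pos)-s['tool_pos'])/.025).round(3))
E
python3 - <<'E'
from h import *
plan([.48,.173,.16],162.5)
plan([.48,.173,.16],262)
E
```

```text
clock 4.8 pos [ 0.4851 -0.1978  0.1634] yaw 162.6 q [ 0.39  0.62 -0.19  2.18  0.99  0.19  0.55] F [0.14 1.29 0.22] M [ 0.092  0.248 -0.054] op 0.999
turn units [-0.006   0.0389 -0.0005] dp units now axes [ 4.525 14.046 -1.527] in target axes [ 4.655 14.086  0.136]
clock 4.8 pos [ 0.4851 -0.1978  0.1634] yaw 162.6 q [ 0.39  0.62 -0.19  2.18  0.99  0.19  0.55] F [0.14 1.29 0.22] M [ 0.092  0.248 -0.054] op 0.999
turn units [-0.0382  0.0234 -0.2753] dp units now axes [ 4.525 14.046 -1.527] in target axes [-14.661   2.266   0.136]
```

move_arm --turn '[[-0.003,0.019,0],[-0.003,0.0195,0],[0,0,0]]' --dp '[[0,0,-0.5],[0,0,-0.5],[0,0,0]]' --jaw '[-1,-1,-1]'

```text
clock: 5.05
tool_pos: [0.4886, -0.2031, 0.1737]
eef_rot: [0.158, 0.986, -0.024, 0.053]
contact_force: [1.6, -0.6, 0.0]
opening: 1.0
```

Run:
```python
from h import *
plan([.48,.173,.16],162.5)
```

```text
clock 5.05 pos [ 0.4886 -0.2031  0.1737] yaw 161.92 q [ 0.61  0.67 -0.52  2.02  0.75  0.54  0.8 ] F [ 1.56 -0.63  0.  ] M [ 0.003 -0.083 -0.035] op 1.0
turn units [-0.0051  0.0178 -0.0019] dp units now axes [ 5.025 14.187 -0.461] in target axes [ 4.852 14.244  0.547]
```

move_arm --turn '[[0,0,0],[0,0,0],[0,0,0]]' --dp '[[0.3,0.5,-0.3],[0.3,0.9,-0.3],[0.35,0.95,0]]' --jaw '[-1,-1,-1]'

```text
clock: 5.3
tool_pos: [0.48, -0.1391, 0.1827]
eef_rot: [0.158, 0.986, -0.026, 0.054]
contact_force: [0.8, 0.0, -0.1]
opening: 0.997
```

Run:
```python
from h import *
plan([.48,.173,.16],162.5)
```

```text
clock 5.3 pos [ 0.48   -0.1391  0.1827] yaw 161.85 q [ 0.47  0.62 -0.5   2.09  0.76  0.51  0.65] F [ 0.84  0.05 -0.14] M [ 0.114  0.057 -0.022] op 0.997
turn units [-0.0057  0.0182 -0.0021] dp units now axes [ 3.967 11.873  0.037] in target axes [ 3.755 11.907  0.908]
```

move_arm --turn '[[-0.0057,0.0182,0],[0,0,0],[0,0,0],[0,0,0],[0,0,0],[0,0,0],[0,0,0],[0,0,0],[0,0,0],[0,0,0]]' --dp '[[0,0,0],[0.31,0.97,0],[0.31,0.97,0],[0.31,0.97,0],[0.31,0.97,0],[0.31,0.97,0],[0.31,0.97,0],[0.31,0.97,0],[0.31,0.97,0],[0.31,0.97,0]]' --jaw '[-1,-1,-1,-1,-1,-1,-1,-1,-1,-1]'

```text
clock: 6.13
tool_pos: [0.4807, 0.0917, 0.1817]
eef_rot: [0.157, 0.988, 0.0, -0.001]
contact_force: [1.2, -0.5, 0.2]
opening: 1.003
```

move_arm --turn '[[0,0,0],[0,0,0],[0,0,0],[0,0,-0.0195],[0,0,-0.0195],[0,0,-0.0195],[0,0,-0.0195],[0,0,-0.0195],[0,0,-0.0195],[0,0,-0.0195]]' --dp '[[0.31,0.97,0],[0.31,0.97,0],[0.31,0.97,0],[0,0,0],[0,0,0],[0,0,0],[0,0,0],[0,0,0],[0,0,0],[0,0,0]]' --jaw '[-0.6,-0.6,-0.6,-0.6,-0.6,-0.6,-0.6,-0.6,-0.6,-0.6]'

```text
clock: 6.97
tool_pos: [0.4808, 0.1671, 0.1813]
eef_rot: [-0.271, 0.963, 0.001, -0.001]
contact_force: [-0.8, -0.2, -0.6]
opening: 0.801
```

move_arm --turn '[[0,0,-0.0195],[0,0,-0.0195],[0,0,-0.0195],[0,0,-0.0195],[0,0,-0.0195],[0,0,-0.0195],[0,0,-0.0195],[0,0,0]]' --dp '[[0,0,0],[0,0,0],[0,0,0],[0,0,0],[0,0,0],[0,0,0],[0,0,0],[0,0,0]]' --jaw '[-0.6,-0.6,-0.6,-0.6,-0.6,-0.6,-0.6,-0.6]'

```text
clock: 7.63
tool_pos: [0.4804, 0.167, 0.1809]
eef_rot: [-0.646, 0.764, 0.002, -0.001]
contact_force: [0.0, 0.3, -0.2]
opening: 0.802
```

Run:
```python
from h import *
plan([.479,.173,.16],262)
s,d=snap('wrist','w4')
print(proj('w4',[.479,.173,.04]))
```

```text
clock 7.6333 pos [0.4804 0.167  0.1809] yaw -99.58 q [ 0.16  0.82 -1.02  1.95  0.89  0.92  1.65] F [ 0.02  0.34 -0.23] M [0.105 0.112 0.022] op 0.802
turn units [ 0.0008  0.     -0.0044] dp units now axes [-0.226  0.09   0.835] in target axes [-0.228  0.088  0.834]
[[261.29624483 184.77826253]]
```

View pics/w4.png

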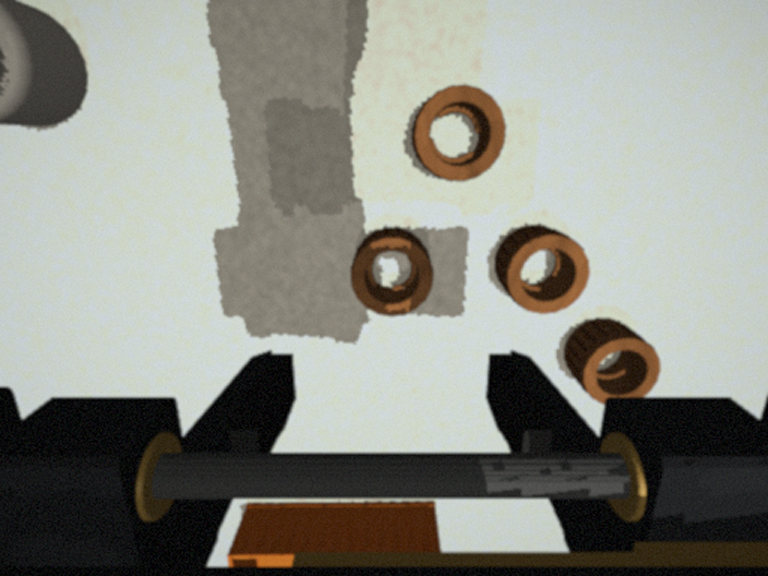

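Run:
```python
from h import *
_,d=load('w4');f=d['frame']
c=f[145:215,225:297]
c=np.clip(255*(c/255.)**0.55*1.2,0,255).astype(np.uint8)
cv2.imwrite('pics/w4c.png',cv2.resize(c,None,fx=8,fy=8,interpolation=2))
g=f.astype(int); m=((g[...,2]-g[...,0])>25).astype(np.uint8); n,lab,st,ce=cv2.connectedComponentsWithStats(m)
for i in range(1,n):
    if 225<ce[i][0]<297 and st[i,4]>300:
        cs,_=cv2.findContours((lab==i).astype(np.uint8),0,1); e=cv2.minEnclosingCircle(cs[0]); print(st[i],e,px2z('w4',*e[0],.04),px2z('w4',392/1.5,269/1.5,.04))
```

```text
[ 234  153   55   57 1792] ((260.83734130859375, 181.66867065429688), 28.66924285888672) [0.47891718 0.16972263 0.04      ] [0.4780282  0.16741642 0.04      ]
[ 151  333  361   46 8118] ((331.02777099609375, 369.0), 180.07232666015625) [0.43242655 0.4259696  0.04      ] [0.4780282  0.16741642 0.04      ]
```

View pics/w4c.png

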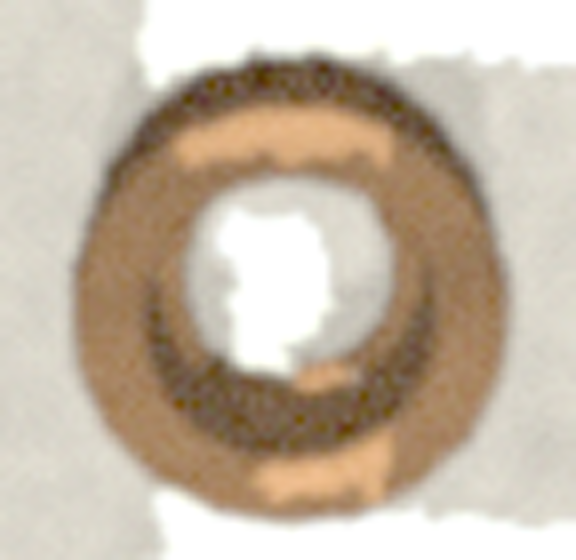

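move_arm --turn '[[0,0,0],[0,0,0],[0,0,0],[0,0,0],[0,0,0],[0,0,0],[0,0,0],[0,0,0]]' --dp '[[-0.15,0.08,0.9],[0,0,0.9],[0,0,0.9],[0,0,0.9],[0,0,0.8],[0,0,0.7],[0,0,0],[0,0,0]]' --jaw '[-0.6,-0.6,-0.6,-0.6,-0.6,-0.6,-0.6,-0.6]'

```text
clock: 8.35
tool_pos: [0.478, 0.1707, 0.0542]
eef_rot: [-0.644, 0.765, 0.002, -0.002]
contact_force: [0.8, -0.3, -0.3]
opening: 0.801
```

Run:
```python
from h import *
plan([.479,.171,.009],260.4)
s,d=snap('wrist','w5')
print(proj('w5',[.479,.171,.04])*1.5)
```

```text
clock 8.35 pos [0.478  0.1707 0.0542] yaw -99.81 q [ 0.05  1.   -0.84  2.02  1.19  0.74  1.4 ] F [ 0.77 -0.34 -0.34] M [0.105 0.104 0.07 ] op 0.801
turn units [ 0.0009 -0.0003 -0.0006] dp units now axes [-0.02  -0.046  1.808] in target axes [-0.016 -0.036  1.808]
[[386.51318389 355.5384271 ]]
```

View pics/w5.png

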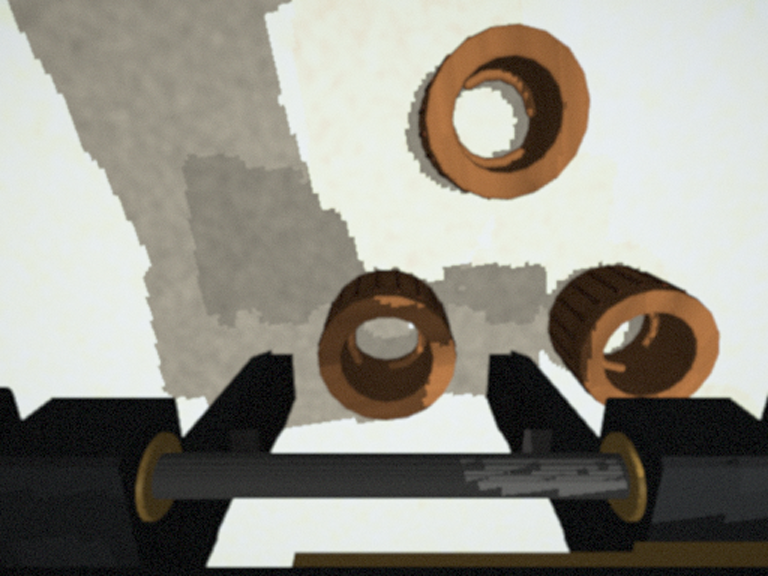

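move_arm --turn '[[0,0,0],[0,0,0],[0,0,0],[0,0,0],[0,0,0],[0,0,0]]' --dp '[[0,0,0.6],[0,0,0.6],[0,0,0.4],[0,0,0.2],[0,0,0],[0,0,0]]' --jaw '[-0.6,-0.6,-0.6,-0.6,-0.6,-0.6]'

```text
clock: 8.9
tool_pos: [0.479, 0.1711, 0.0106]
eef_rot: [-0.644, 0.765, 0.001, -0.001]
contact_force: [0.5, 0.1, -0.2]
opening: 0.799
```

move_arm --turn '[[0,0,0],[0,0,0],[0,0,0],[0,0,0],[0,0,0],[0,0,0],[0,0,0],[0,0,0]]' --dp '[[0,0,0],[0,0,0],[0,0,0],[0,0,0],[0,0,0],[0,0,0],[0,0,0],[0,0,0]]' --jaw '[0,0.3,0.3,0.3,0.3,0.3,0.3,0.3]' --newtons 20

```text
clock: 9.57
tool_pos: [0.479, 0.171, 0.0105]
eef_rot: [-0.645, 0.765, 0.001, -0.001]
contact_force: [-0.2, -1.0, 5.6]
opening: 0.634
```

Run:
```python
from h import *
plan([.479,.171,.009],260.4)
s,d=snap('wrist','w6')
```

```text
clock 9.5667 pos [0.479  0.171  0.0105] yaw -99.73 q [ 0.02  1.07 -0.78  2.03  1.31  0.69  1.3 ] F [-0.24 -0.96  5.62] M [-0.048  0.102 -0.037] op 0.634
turn units [ 0.0005 -0.     -0.0004] dp units now axes [-0.002  0.001  0.059] in target axes [-0.002  0.001  0.059]
```

View pics/w6.png

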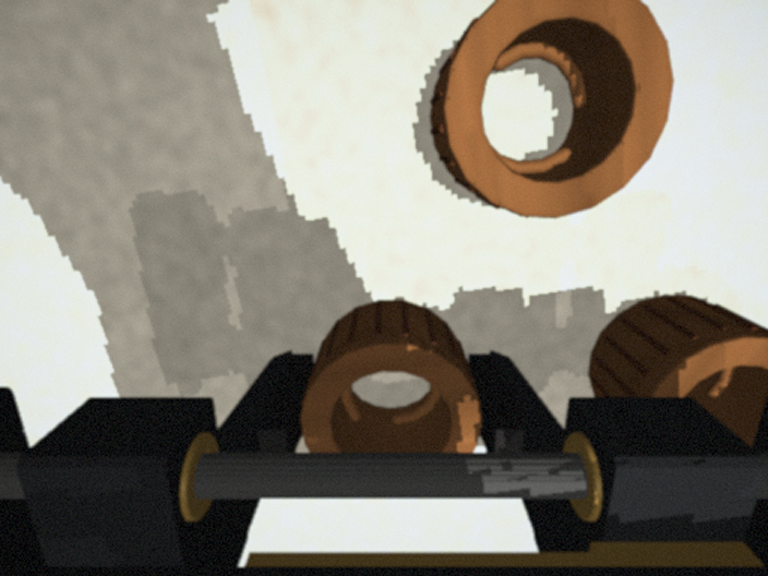

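```bash
cat >> h.py <<'E'
def ringover(fn,c,zb,ang,out,scale=1.5):
    img=cv2.resize(load(fn)[1]['frame'],None,fx=scale,fy=scale,interpolation=2)
    img=np.clip(255*(img/255.)**0.6*1.2,0,255).astype(np.uint8)
    t=np.radians(np.arange(0,360,3))
    def dr(P,col,rad=1):
        for q in proj(fn,P)*scale: cv2.circle(img,(int(q[0]),int(q[1])),rad,col,-1)
    for rr,z in ((.028,.04),(.018,.04),(.028,0)): dr(np.c_[c[0]+rr*np.cos(t),c[1]+rr*np.sin(t),0*t+zb+z],(255,0,0))
    for k,col in ((0,(0,255,0)),(180,(255,255,0))):
        u=np.radians(np.arange(0,121,4)); a=u+np.radians(ang+k)
        dr(np.c_[c[0]+.014*np.cos(a),c[1]+.014*np.sin(a),zb+.016+.02*u/2/np.pi],col)
    cv2.imwrite('pics/%s.png'%out,img)
E
python3 - <<'E'
from h import *
ringover('w6',(.479,.171),0,86,'w6o',4); 
ringover('w5',(.479,.171),0,86,'w5o',4)
a=cv2.imread('pics/w6o.png')[760:1260,740:1340];b=cv2.imread('pics/w5o.png')[680:1180,740:1340]
cv2.imwrite('pics/wo.png',cv2.resize(np.vstack([a,b]),None,fx=.6,fy=.6))
E
```

```text
(no output)
```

View pics/wo.png

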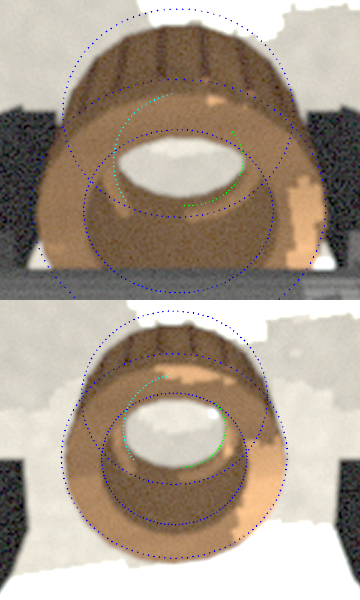

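Run:
```python
from h import *
o=[]
for y,a in ((.1735,86),(.175,86),(.1735,92),(.1735,80)):
    ringover('w6',(.479,y),0,a,'t1',4); ringover('w5',(.479,y),0,a,'t2',4)
    o.append(np.vstack([cv2.imread('pics/t1.png')[760:1180,760:1320],cv2.imread('pics/t2.png')[700:1160,760:1320]]))
cv2.imwrite('pics/wo2.png',cv2.resize(np.hstack(o),(800,314*2),interpolation=3)[:600])
```

```text
(no output)
```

View pics/wo2.png

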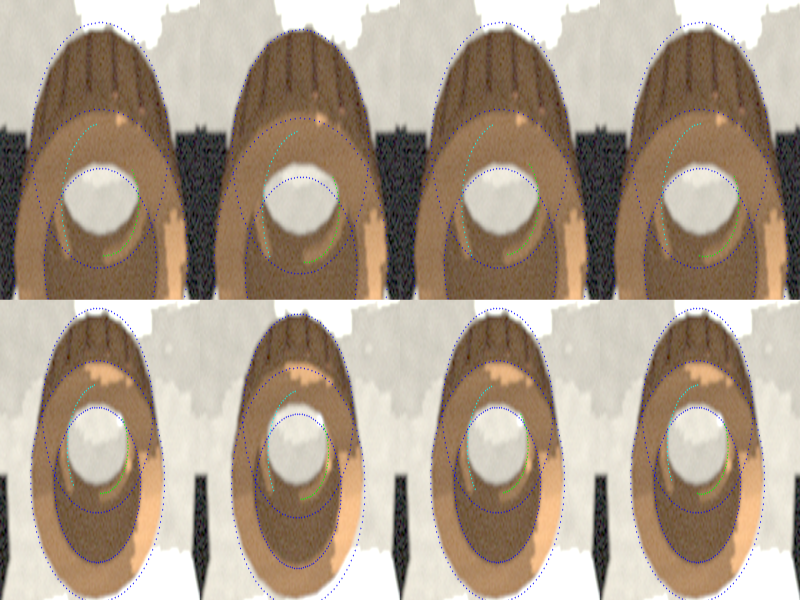

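move_arm --turn '[[0,0,0],[0,0,0],[0,0,0],[0,0,0],[0,0,0],[0,0,0],[0,0,0],[0,0,0],[0,0,0],[0,0,0]]' --dp '[[0,0,-0.3],[0,0,-0.6],[0,0,-0.9],[0,0,-0.9],[0,0,-0.9],[0,0,-0.9],[0,0,-0.9],[0,0,-0.9],[0,0,-0.9],[0,0,-0.4]]' --jaw '[0.3,0.3,0.3,0.3,0.3,0.3,0.3,0.3,0.3,0.3]'

```text
clock: 10.45
tool_pos: [0.4798, 0.1715, 0.2024]
eef_rot: [-0.645, 0.764, 0.001, -0.0]
contact_force: [0.8, 0.0, -0.3]
opening: 0.636
```

move_arm --turn '[[0,0,0],[0,0,0],[0,0,0],[0,0,0],[0,0,0],[0,0,0],[0,0,0],[0,0,0],[0,0,0],[0,0,0]]' --dp '[[0.5,-0.3,0],[0.94,-0.56,0],[0.94,-0.56,0],[0.94,-0.56,0],[0.94,-0.56,0],[0.94,-0.56,0],[0.94,-0.56,0],[0.94,-0.56,0],[0.94,-0.56,0],[0.94,-0.56,0]]' --jaw '[0.3,0.3,0.3,0.3,0.3,0.3,0.3,0.3,0.3,0.3]'

```text
clock: 11.28
tool_pos: [0.5728, -0.0742, 0.1987]
eef_rot: [-0.645, 0.764, 0.002, -0.002]
contact_force: [0.0, 0.3, -0.4]
opening: 0.629
```

move_arm --turn '[[0,0,0],[0,0,0],[0,0,0.0195],[0,0,0.0195],[0,0,0.0195],[0,0,0.0195],[0,0,0.0195],[0,0,0.0105],[0,0,0],[0,0,0]]' --dp '[[0.94,-0.56,0],[0.7,-0.4,0],[0,0,0],[0,0,0],[0,0,0],[0,0,0],[0,0,0],[0,0,0],[0,0,0],[0,0,0]]' --jaw '[0.3,0.3,0.3,0.3,0.3,0.3,0.3,0.3,0.3,0.3]'

```text
clock: 12.12
tool_pos: [0.5894, -0.1171, 0.1988]
eef_rot: [-0.355, 0.935, 0.001, -0.003]
contact_force: [0.0, 0.6, -1.2]
opening: 0.63
```

Run:
```python
from h import *
plan([.597,-.137,.2],221.3)
s,d=snap('wrist','w7')
```

```text
clock 12.1167 pos [ 0.5894 -0.1171  0.1988] yaw -138.47 q [ 0.59  0.84 -0.89  1.66  0.75  1.02  1.74] F [ 0.01  0.63 -1.25] M [0.075 0.041 0.018] op 0.63
turn units [ 0.0005 -0.0007  0.0006] dp units now axes [ 0.3   -0.797 -0.048] in target axes [ 0.297 -0.798 -0.047]
```

View pics/w7.png

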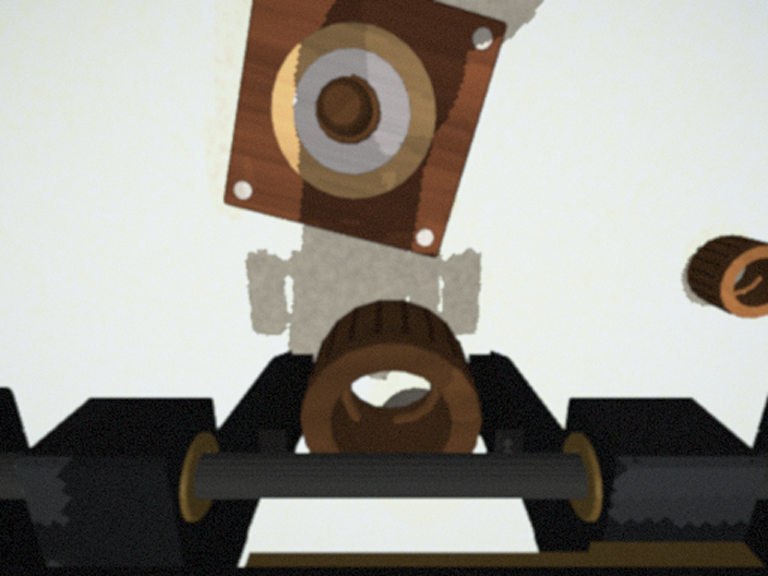

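```bash
cat >> h.py <<'E'
def pressover(fn,c,out,box,sc=5,zc=.070):
    u0,v0,u1,v1=box
    f=load(fn)[1]['frame'][v0:v1,u0:u1]
    img=cv2.resize(np.clip(255*(f/255.)**0.6*1.2,0,255).astype(np.uint8),None,fx=sc,fy=sc,interpolation=2)
    t=np.radians(np.arange(0,360,2))
    for rr,z,col in ((.0128,.105,(255,0,0)),(.017,.09,(0,255,0)),(.034,zc,(255,0,255)),(.05,.054,(255,255,0))):
        for q in (proj(fn,np.c_[c[0]+rr*np.cos(t),c[1]+rr*np.sin(t),0*t+z])-[u0,v0]+.5)*sc: cv2.circle(img,(int(q[0]),int(q[1])),1,col,-1)
    cv2.imwrite('pics/%s.png'%out,img)
E
python3 - <<'E'
from h import *
pressover('w7',(.5285,-.1965),'w7p',(172,5,302,140))
print(px2z('w7',352/1.5,111/1.5,.07),px2z('w7',346/1.5,105/1.5,.124))
E
```

```text
[ 0.52930918 -0.19755366  0.07      ] [ 0.52918965 -0.19582279  0.124     ]
```

View pics/w7p.png

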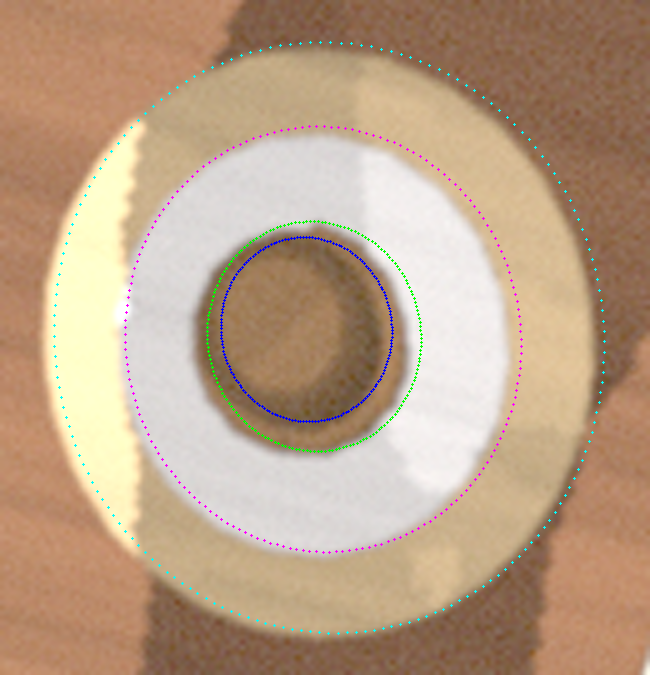

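Run:
```python
from h import *
pressover('w7',(.5298,-.1976),'a',(172,5,302,140),4)
pressover('w2',(.5298,-.1976),'b',(190,45,310,165),4)
a=cv2.imread('pics/a.png')[:480,:500];b=cv2.imread('pics/b.png')
cv2.imwrite('pics/ab.png',cv2.resize(np.hstack([a[:480],b]),None,fx=.8,fy=.8,interpolation=3))
s=r.get_state()
x=down(221.5).apply([-.0025,0,0]); print('TCP target',np.array([.5298,-.1976])-x[:2])
plan([.5298-x[0],-.1976-x[1],.2],221.5)
```

```text
TCP target [ 0.52792761 -0.19925655]
clock 12.1667 pos [ 0.5895 -0.1171  0.1989] yaw -138.48 q [ 0.59  0.84 -0.89  1.66  0.75  1.02  1.74] F [ 0.45 -0.38 -0.43] M [ 0.062  0.025 -0.002] op 0.629
turn units [ 0.0006 -0.0007  0.0001] dp units now axes [ 4.023 -0.828 -0.031] in target axes [ 4.022 -0.829 -0.045]
```

View pics/ab.png

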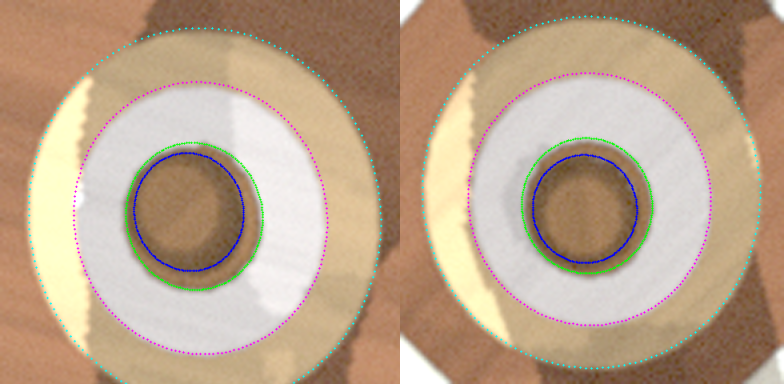

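move_arm --turn '[[0,0,0],[0,0,0],[0,0,0],[0,0,0],[0,0,0],[0,0,0],[0,0,0],[0,0,0],[0,0,0],[0,0,0]]' --dp '[[0.4,-0.1,0],[0.9,-0.18,0],[0.9,-0.18,0],[0.9,-0.18,0],[0.6,-0.12,0.2],[0.32,-0.07,0.5],[0,0,0.7],[0,0,0.5],[0,0,0],[0,0,0]]' --jaw '[0.3,0.3,0.3,0.3,0.3,0.3,0.3,0.3,0.3,0.3]'

```text
clock: 13.0
tool_pos: [0.5276, -0.1988, 0.1516]
eef_rot: [-0.354, 0.935, 0.001, -0.003]
contact_force: [-0.6, 0.9, 0.5]
opening: 0.636
```

Run:
```python
from h import *
plan([.5279,-.1992,.145],221.5)
s,d=snap('wrist','w8'); s2,d2=snap('side','s8')
f=d2['frame']; p=proj('s8',[.53,-.197,.12])[0].astype(int)
cv2.imwrite('pics/s8c.png',cv2.resize(np.clip(255*(f[p[1]-45:p[1]+50,p[0]-50:p[0]+50]/255.)**.6*1.2,0,255).astype(np.uint8),None,fx=6,fy=6,interpolation=2))
```

```text
clock 13.0 pos [ 0.5276 -0.1988  0.1516] yaw -138.55 q [ 0.75  0.87 -0.86  1.81  0.84  0.89  1.78] F [-0.64  0.86  0.48] M [0.05  0.01  0.018] op 0.636
turn units [ 0.0007 -0.0006 -0.0001] dp units now axes [-0.001 -0.02   0.264] in target axes [ 0.    -0.018  0.265]
```

View pics/w8.png

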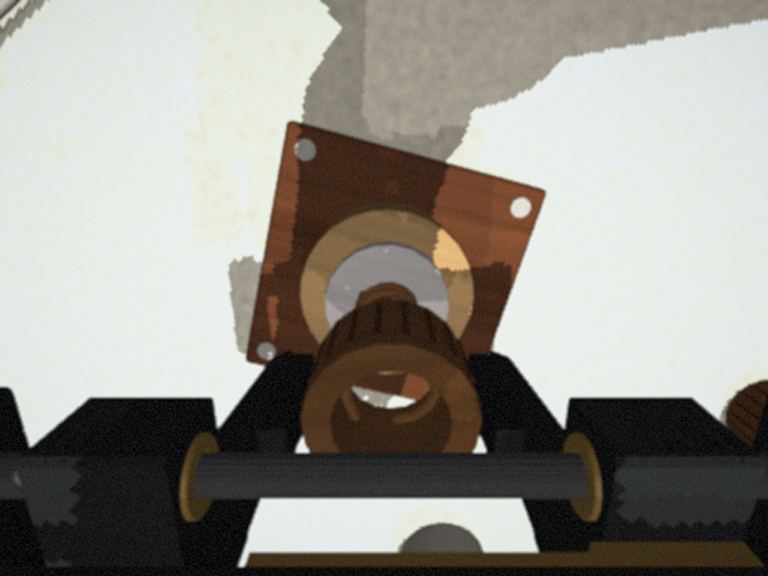

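View pics/s8c.png

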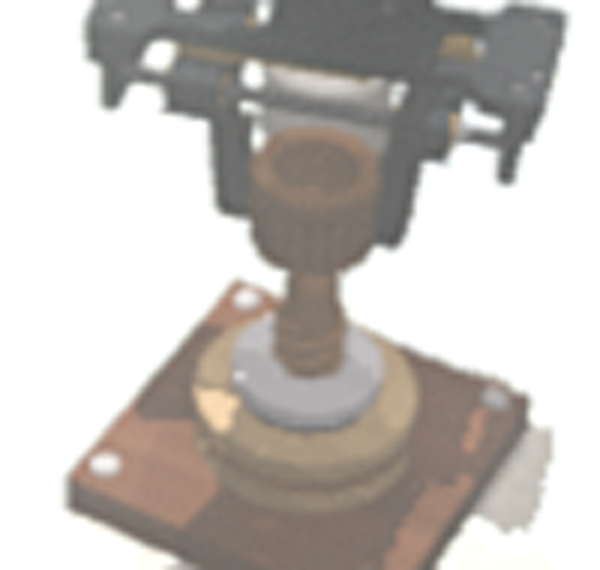

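move_arm --turn '[[0,0,0],[0,0,0],[0,0,0],[0,0,0],[0,0,0],[0,0,0]]' --dp '[[0,0,0.35],[0,0,0.3],[0,0,0.2],[0,0,0.2],[0,0,0.2],[0,0,0]]' --jaw '[0.3,0.3,0.3,0.3,0.3,0.3]'

```text
clock: 13.6
tool_pos: [0.5272, -0.1991, 0.1196]
eef_rot: [-0.354, 0.935, 0.001, -0.003]
contact_force: [0.5, -0.3, -0.9]
opening: 0.632
```

Run:
```python
from h import *
plan([.5279,-.1992,.115],221.5)
```

```text
clock 13.6 pos [ 0.5272 -0.1991  0.1196] yaw -138.59 q [ 0.73  0.91 -0.82  1.83  0.89  0.83  1.74] F [ 0.54 -0.3  -0.87] M [0.075 0.011 0.053] op 0.632
turn units [ 0.0007 -0.0007 -0.0003] dp units now axes [-0.019 -0.023  0.185] in target axes [-0.019 -0.022  0.186]
```

move_arm --turn '[[0,0,0],[0,0,0],[0,0,0],[0,0,0],[0,0,0]]' --dp '[[0,0,0.12],[0,0,0.12],[0,0,0.12],[0,0,0.12],[0,0,0]]' --jaw '[0.3,0.3,0.3,0.3,0.3]'

```text
clock: 14.02
tool_pos: [0.5285, -0.1994, 0.1085]
eef_rot: [-0.353, 0.935, 0.0, -0.001]
contact_force: [2.4, -0.9, -2.0]
opening: 0.632
```

move_arm --turn '[[0,0,0],[0,0,0],[0,0,0],[0,0,0]]' --dp '[[0,0,0.1],[0,0,0.1],[0,0,0.1],[0,0,0]]' --jaw '[0.3,0.3,0.3,0.3]'

```text
clock: 14.35
tool_pos: [0.5285, -0.1993, 0.101]
eef_rot: [-0.353, 0.935, 0.001, -0.001]
contact_force: [4.1, -2.7, -2.8]
opening: 0.628
```

move_arm --turn '[[0,0,0],[0,0,0],[0,0,0],[0,0,0]]' --dp '[[-0.01,-0.03,0],[0,0,0.08],[0,0,0.08],[0,0,0]]' --jaw '[0.3,0.3,0.3,0.3]'

```text
clock: 14.68
tool_pos: [0.5285, -0.1994, 0.097]
eef_rot: [-0.353, 0.935, 0.001, -0.002]
contact_force: [2.9, -0.1, -2.6]
opening: 0.632
```

move_arm --turn '[[0,0,0],[0,0,0],[0,0,0]]' --dp '[[0,0,0.06],[0,0,0.06],[0,0,0]]' --jaw '[0.3,0.3,0.3]'

```text
clock: 14.93
tool_pos: [0.5285, -0.1995, 0.0941]
eef_rot: [-0.353, 0.935, 0.001, -0.002]
contact_force: [3.7, -1.6, -2.5]
opening: 0.637
```

move_arm --turn '[[0,0,0],[0,0,0],[0,0,0]]' --dp '[[-0.01,-0.02,0.05],[0,0,0.05],[0,0,0]]' --jaw '[0.3,0.3,0.3]'

```text
clock: 15.18
tool_pos: [0.5286, -0.1996, 0.0926]
eef_rot: [-0.353, 0.935, 0.001, -0.003]
contact_force: [-0.4, -1.0, 7.9]
opening: 0.631
```

Run:
```python
from h import *
plan([.5285,-.1995,.092],221.5)
```

```text
clock 15.1833 pos [ 0.5286 -0.1996  0.0926] yaw -138.6 q [ 0.72  0.94 -0.79  1.84  0.94  0.79  1.7 ] F [-0.41 -0.98  7.86] M [0.036 0.131 0.017] op 0.631
turn units [ 0.0004 -0.0007 -0.0003] dp units now axes [-0.     0.006  0.023] in target axes [0.    0.007 0.023]
```

move_arm --turn '[[0,0,0],[0,0,0],[0,0,0],[0,0,0],[0,0,0],[0,0,0]]' --dp '[[0,0,0],[0,0,0],[0,0,0],[0,0,0],[-0.1,0.02,0],[0,0,0]]' --jaw '[-0.2,-0.6,-0.6,-0.6,-0.6,-0.6]'

```text
clock: 15.68
tool_pos: [0.5304, -0.1971, 0.0916]
eef_rot: [-0.354, 0.935, 0.001, -0.002]
contact_force: [0.6, -0.3, 0.5]
opening: 0.8
```

move_arm --turn '[[0,0,-0.0195],[0,0,-0.0195],[0,0,-0.0195],[0,0,-0.0195],[0,0,-0.0195],[0,0,-0.0195],[0,0,0],[0,0,0]]' --dp '[[0,0,0],[0,0,0],[0,0,0],[0,0,0],[0,0,0],[0,0,0],[0,0,0],[0,0,0]]' --jaw '[-0.6,-0.6,-0.6,-0.6,-0.6,-0.6,-0.6,-0.6]'

```text
clock: 16.35
tool_pos: [0.5303, -0.1975, 0.0915]
eef_rot: [-0.665, 0.747, 0.002, -0.002]
contact_force: [0.4, 0.5, 0.4]
opening: 0.801
```

Run:
```python
from h import *
plan([.5298,-.1975,.0935],268)
s,d=snap('wrist','w9'); s2,d2=snap('side','s9')
f=d2['frame']; p=proj('s9',[.53,-.197,.1])[0].astype(int)
cv2.imwrite('pics/s9c.png',cv2.resize(np.clip(255*(f[p[1]-45:p[1]+50,p[0]-50:p[0]+50]/255.)**.6*1.2,0,255).astype(np.uint8),None,fx=5,fy=5,interpolation=2))
```

```text
clock 16.35 pos [ 0.5303 -0.1975  0.0915] yaw -96.68 q [ 0.78  1.   -0.94  1.83  1.05  0.91  2.35] F [0.41 0.51 0.4 ] M [0.13  0.079 0.033] op 0.801
turn units [ 0.0008  0.     -0.013 ] dp units now axes [ 0.     0.02  -0.079] in target axes [-0.001  0.02  -0.079]
```

View pics/w9.png

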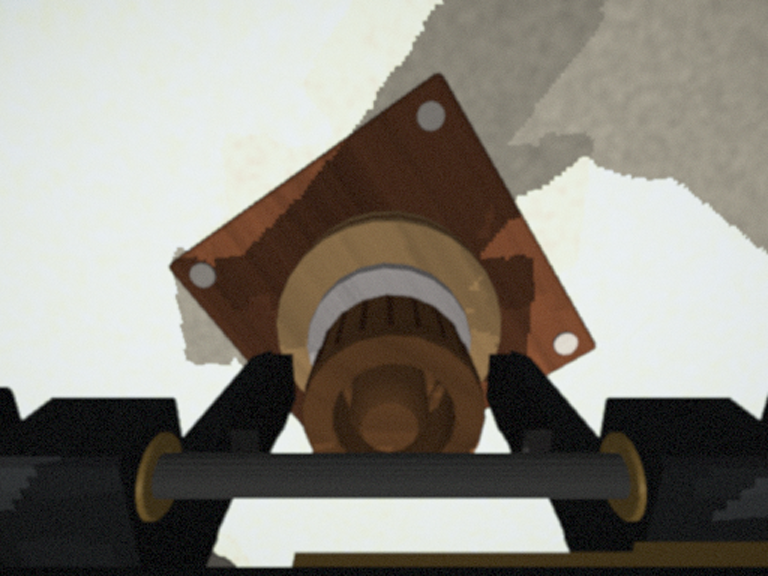

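View pics/s9c.png

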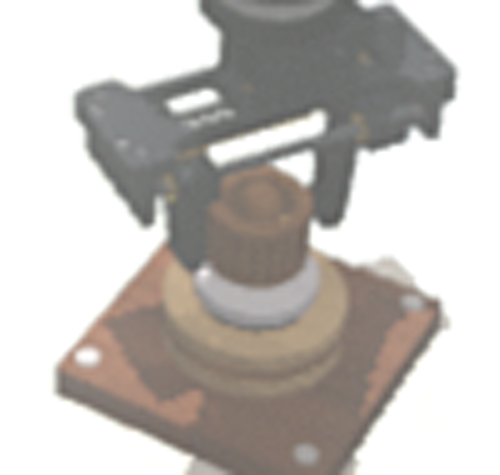

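move_arm --turn '[[0,0,0],[0,0,0],[0,0,0],[0,0,0],[0,0,0],[0,0,0]]' --dp '[[0,0,0],[0,0,0],[0,0,0],[0,0,0],[0,0,0],[0,0,0]]' --jaw '[0,0.3,0.3,0.3,0.3,0.3]' --newtons 20

```text
clock: 16.95
tool_pos: [0.5305, -0.1976, 0.0919]
eef_rot: [-0.666, 0.746, 0.001, -0.002]
contact_force: [0.0, 0.1, 1.3]
opening: 0.636
```

Run:
```python
from h import *
plan([.5298,-.1975,.0935],268)
```

```text
clock 16.95 pos [ 0.5305 -0.1976  0.0919] yaw -96.5 q [ 0.78  1.   -0.94  1.83  1.05  0.91  2.35] F [0.   0.06 1.28] M [0.107 0.197 0.03 ] op 0.636
turn units [ 0.0007 -0.0001 -0.0125] dp units now axes [-0.003  0.027 -0.065] in target axes [-0.005  0.026 -0.065]
```

move_arm --turn '[[0,0,0.0195],[0,0,0.0195],[0,0,0.0195],[0,0,0.0195],[0,0,0.0195],[0,0,0]]' --dp '[[0,0,0.0156],[0,0,0.0156],[0,0,0.0156],[0,0,0.0156],[0,0,0.0156],[0,0,0]]' --jaw '[0.3,0.3,0.3,0.3,0.3,0.3]'

```text
clock: 17.45
tool_pos: [0.5306, -0.1975, 0.09]
eef_rot: [-0.409, 0.913, 0.001, -0.002]
contact_force: [1.4, 0.7, -0.0]
opening: 0.638
```

Run:
```python
from h import *
plan([.5305,-.1976,.0935],268)
```

```text
clock 17.45 pos [ 0.5306 -0.1975  0.09  ] yaw -131.74 q [ 0.73  0.96 -0.82  1.84  0.97  0.81  1.8 ] F [ 1.37  0.71 -0.01] M [ 0.174 -0.092  0.026] op 0.638
turn units [ 0.0006 -0.0003 -0.1104] dp units now axes [ 0.008  0.001 -0.14 ] in target axes [ 0.005  0.005 -0.14 ]
```

move_arm --turn '[[0,0,0.0195],[0,0,0.0195],[0,0,0.0195],[0,0,0.0195],[0,0,0.0195],[0,0,0.0195],[0,0,0.0195],[0,0,0.0195],[0,0,0]]' --dp '[[0,0,0.0156],[0,0,0.0156],[0,0,0.0156],[0,0,0.0156],[0,0,0.0156],[0,0,0.0156],[0,0,0.0156],[0,0,0.0156],[0,0,0]]' --jaw '[0.3,0.3,0.3,0.3,0.3,0.3,0.3,0.3,0.3]'

```text
clock: 18.2
tool_pos: [0.5315, -0.1976, 0.087]
eef_rot: [0.067, 0.998, -0.0, -0.001]
contact_force: [1.4, 0.1, -0.3]
opening: 0.636
```

Run:
```python
from h import *
plan([.5305,-.1976,.0935],268)
```

```text
clock 18.2 pos [ 0.5315 -0.1976  0.087 ] yaw 172.3 q [ 0.61  0.9  -0.59  1.84  0.79  0.66  0.97] F [ 1.36  0.1  -0.3 ] M [ 0.004 -0.474  0.002] op 0.636
turn units [ 2.000e-04 -4.000e-04 -2.658e-01] dp units now axes [ 0.039 -0.006 -0.261] in target axes [ 0.002  0.039 -0.261]
```

move_arm --turn '[[0,0,0.0195],[0,0,0.0195],[0,0,0.0195],[0,0,0.0195],[0,0,0.0195],[0,0,0.0195],[0,0,0.0195],[0,0,0.0195],[0,0,0]]' --dp '[[0,0,0.0156],[0,0,0.0156],[0,0,0.0156],[0,0,0.0156],[0,0,0.0156],[0,0,0.0156],[0,0,0.0156],[0,0,0.0156],[0,0,0]]' --jaw '[0.3,0.3,0.3,0.3,0.3,0.3,0.3,0.3,0.3]'

```text
clock: 18.95
tool_pos: [0.5314, -0.1985, 0.0838]
eef_rot: [0.528, 0.849, -0.001, -0.001]
contact_force: [1.6, -2.4, 1.5]
opening: 0.636
```

Run:
```python
from h import *
plan([.5305,-.1976,.0935],268)
```

```text
clock 18.95 pos [ 0.5314 -0.1985  0.0838] yaw 116.22 q [ 0.47  0.86 -0.33  1.85  0.52  0.52  0.24] F [ 1.59 -2.45  1.47] M [-0.595 -0.513  0.057] op 0.636
turn units [-2.000e-04 -7.000e-04 -4.216e-01] dp units now axes [ 0.048 -0.016 -0.387] in target axes [-0.035  0.036 -0.387]
```

move_arm --turn '[[0,0,0.0195],[0,0,0.0195],[0,0,0.0195],[0,0,0.0195],[0,0,0]]' --dp '[[0,0,0.0156],[0,0,0.0156],[0,0,0.0156],[0,0,0.0156],[0,0,0]]' --jaw '[0.3,0.3,0.3,0.3,0.3]'

```text
clock: 19.37
tool_pos: [0.5309, -0.1988, 0.0823]
eef_rot: [0.718, 0.696, -0.002, -0.001]
contact_force: [2.1, -3.5, 1.9]
opening: 0.636
```

Run:
```python
from h import *
plan([.5305,-.1976,.0935],268)
```

```text
clock 19.3667 pos [ 0.5309 -0.1988  0.0823] yaw 88.2 q [ 0.4   0.85 -0.21  1.86  0.35  0.48 -0.09] F [ 2.06 -3.53  1.88] M [-0.78  -0.318 -0.028] op 0.636
turn units [-4.000e-04 -9.000e-04 -4.995e-01] dp units now axes [ 0.045 -0.02  -0.449] in target axes [-0.046  0.019 -0.449]
```

move_arm --turn '[[0,0,0.0195],[0,0,0.0195],[0,0,0.0195],[0,0,0]]' --dp '[[-0.01,0.005,0.0156],[-0.01,0.005,0.0156],[0,0,0.0156],[0,0,0]]' --jaw '[0.3,0.3,0.3,0.3]'

```text
clock: 19.7
tool_pos: [0.5307, -0.1989, 0.081]
eef_rot: [0.833, 0.553, -0.002, -0.001]
contact_force: [1.3, -2.2, 3.9]
opening: 0.638
```

Run:
```python
from h import *
plan([.5305,-.1976,.0935],268)
```

```text
clock 19.7 pos [ 0.5307 -0.1989  0.081 ] yaw 67.2 q [ 0.34  0.85 -0.12  1.86  0.21  0.45 -0.32] F [ 1.3  -2.2   3.92] M [-0.741 -0.137 -0.015] op 0.638
turn units [4.000e-04 9.000e-04 4.422e-01] dp units now axes [ 0.043 -0.029 -0.498] in target axes [-0.051  0.009 -0.498]
```

move_arm --turn '[[0,0,0.0195],[0,0,0.0195],[0,0,0]]' --dp '[[0,0,0.0156],[0,0,0.0156],[0,0,0]]' --jaw '[0.3,0.3,0.3]'

```text
clock: 19.95
tool_pos: [0.5305, -0.1988, 0.0803]
eef_rot: [0.894, 0.448, -0.002, -0.001]
contact_force: [-0.2, -3.3, 3.6]
opening: 0.639
```

move_arm --turn '[[0,0,0.0195],[0,0,0.0195],[0,0,0]]' --dp '[[0,0,0.0156],[0,0,0.0156],[0,0,0]]' --jaw '[0.3,0.3,0.3]'

```text
clock: 20.2
tool_pos: [0.5303, -0.1986, 0.0795]
eef_rot: [0.942, 0.335, -0.003, -0.001]
contact_force: [-0.5, -2.8, 5.7]
opening: 0.634
```

Run:
```python
from h import *
plan([.5305,-.1976,.0935],268)
```

```text
clock 20.2 pos [ 0.5303 -0.1986  0.0795] yaw 39.17 q [ 0.28  0.85 -0.    1.86  0.01  0.43 -0.62] F [-0.47 -2.83  5.66] M [-0.764  0.065 -0.054] op 0.634
turn units [0.0005 0.0009 0.3644] dp units now axes [ 0.029 -0.028 -0.562] in target axes [-0.04  -0.007 -0.562]
```

move_arm --turn '[[0,0,0.0195],[0,0,0.0195],[0,0,0]]' --dp '[[0,0,0.0156],[0,0,0.0156],[0,0,0]]' --jaw '[0.3,0.3,0.3]'

```text
clock: 20.45
tool_pos: [0.5302, -0.1984, 0.0788]
eef_rot: [0.976, 0.218, -0.003, -0.001]
contact_force: [-1.4, -2.8, 7.2]
opening: 0.639
```

Run:
```python
from h import *
plan([.5305,-.1976,.0935],268)
s2,d2=snap('side','s10')
f=d2['frame']; p=proj('s10',[.53,-.197,.09])[0].astype(int)
cv2.imwrite('pics/s10c.png',cv2.resize(np.clip(255*(f[p[1]-45:p[1]+50,p[0]-50:p[0]+50]/255.)**.6*1.2,0,255).astype(np.uint8),None,fx=6,fy=6,interpolation=2))
```

```text
clock 20.45 pos [ 0.5302 -0.1984  0.0788] yaw 25.14 q [ 0.25  0.85  0.05  1.87 -0.09  0.43 -0.77] F [-1.44 -2.84  7.19] M [-0.646  0.129 -0.046] op 0.639
turn units [0.0006 0.0008 0.3254] dp units now axes [ 0.021 -0.024 -0.588] in target axes [-0.031 -0.011 -0.588]
```

View pics/s10c.png

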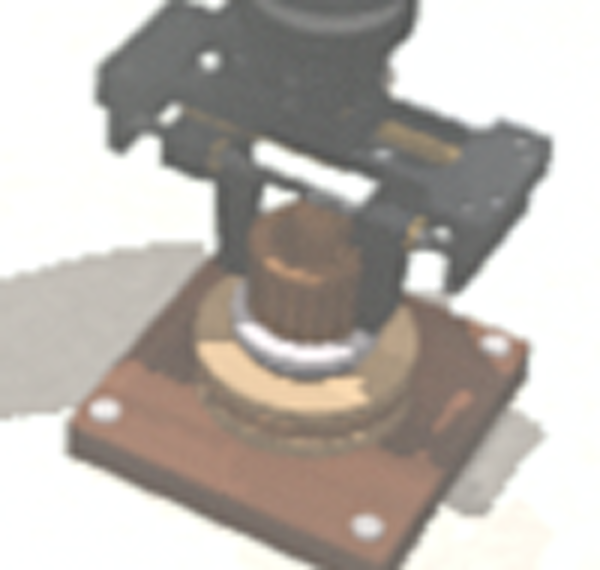

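move_arm --turn '[[0,0,0.0195],[0,0,0.0195],[0,0,0]]' --dp '[[0,0,0.0156],[0,0,0.0156],[0,0,0]]' --jaw '[0.3,0.3,0.3]'

```text
clock: 20.75
tool_pos: [0.5303, -0.1983, 0.0782]
eef_rot: [0.995, 0.097, -0.002, -0.0]
contact_force: [-0.9, -1.3, 9.0]
opening: 0.636
```

Run:
```python
from h import *
plan([.5305,-.1976,.0935],268)
```

```text
clock 20.75 pos [ 0.5303 -0.1983  0.0782] yaw 11.11 q [ 0.21  0.86  0.11  1.87 -0.19  0.43 -0.92] F [-0.88 -1.33  8.98] M [-0.59   0.195 -0.063] op 0.636
turn units [0.0006 0.0007 0.2864] dp units now axes [ 0.009 -0.028 -0.611] in target axes [-0.029 -0.006 -0.611]
```

move_arm --turn '[[0,0,0.0195],[0,0,0.0195],[0,0,0]]' --dp '[[0,0,0],[0,0,0],[0,0,0]]' --jaw '[0.3,0.3,0.3]'

```text
clock: 21.0
tool_pos: [0.5303, -0.1981, 0.0782]
eef_rot: [1.0, -0.026, -0.003, -0.0]
contact_force: [-0.3, -1.6, 8.8]
opening: 0.64
```

Run:
```python
from h import *
plan([.5305,-.1976,.0935],268)
```

```text
clock 21.0 pos [ 0.5303 -0.1981  0.0782] yaw -2.92 q [ 0.18  0.86  0.16  1.87 -0.29  0.44 -1.07] F [-0.26 -1.65  8.82] M [-0.6    0.199  0.012] op 0.64
turn units [0.0006 0.0006 0.2474] dp units now axes [ 0.003 -0.02  -0.613] in target axes [-0.02  -0.007 -0.613]
```

move_arm --turn '[[0,0,0.0195],[0,0,0.0195],[0,0,0]]' --dp '[[0,0,0],[0,0,0],[0,0,0]]' --jaw '[0.3,0.3,0.3]'

```text
clock: 21.25
tool_pos: [0.5304, -0.1979, 0.0781]
eef_rot: [0.989, -0.147, -0.003, 0.0]
contact_force: [-0.4, -1.2, 8.6]
opening: 0.637
```

Run:
```python
from h import *
plan([.5305,-.1976,.0935],268)
```

```text
clock 21.25 pos [ 0.5304 -0.1979  0.0781] yaw -16.96 q [ 0.15  0.87  0.22  1.87 -0.39  0.45 -1.22] F [-0.39 -1.21  8.64] M [-0.463  0.232 -0.036] op 0.637
turn units [0.0007 0.0006 0.2084] dp units now axes [-0.002 -0.014 -0.617] in target axes [-0.014 -0.005 -0.617]
```

move_arm --turn '[[0,0,0.0195],[0,0,0.0195],[0,0,0]]' --dp '[[0,0,0],[0,0,0],[0,0,0]]' --jaw '[0.3,0.3,0.3]'

```text
clock: 21.5
tool_pos: [0.5297, -0.1977, 0.0777]
eef_rot: [0.964, -0.267, -0.003, 0.0]
contact_force: [-0.3, -0.8, 6.3]
opening: 0.64
```

Run:
```python
from h import *
plan([.5305,-.1976,.0935],268)
snap('wrist','w11')
```

```text
clock 21.5 pos [ 0.5297 -0.1977  0.0777] yaw -31.01 q [ 0.12  0.88  0.28  1.87 -0.49  0.46 -1.37] F [-0.32 -0.83  6.3 ] M [-0.431  0.417 -0.083] op 0.64
turn units [0.0009 0.0007 0.1694] dp units now axes [ 0.022 -0.02  -0.634] in target axes [-0.006 -0.033 -0.634]
```

View pics/w11.png

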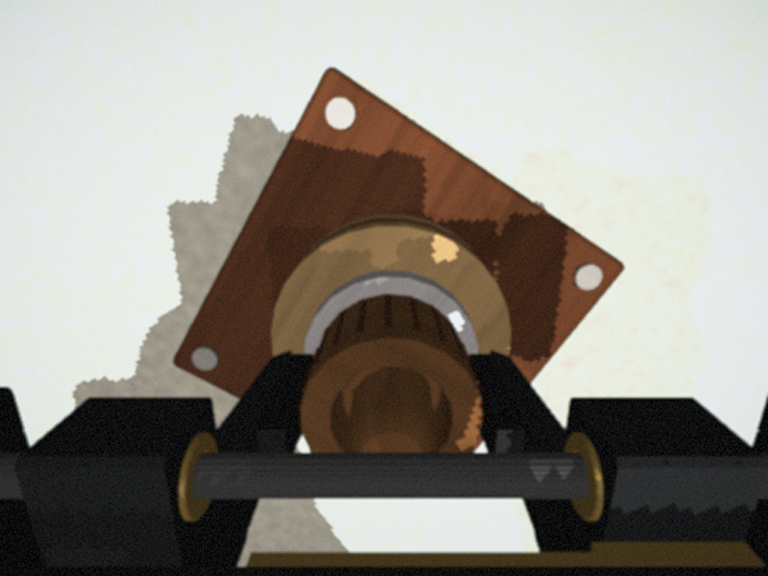

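move_arm --turn '[[0,0,0.0195],[0,0,0]]' --dp '[[0,0,0],[0,0,0]]' --jaw '[0.3,0.3]'

```text
clock: 21.72
tool_pos: [0.5296, -0.1973, 0.0774]
eef_rot: [0.946, -0.326, -0.004, 0.0]
contact_force: [-0.8, -0.4, 5.2]
opening: 0.638
```

Run:
```python
from h import *
plan([.5305,-.1976,.0935],268)
```

```text
clock 21.7167 pos [ 0.5296 -0.1973  0.0774] yaw -38.0 q [ 0.1   0.88  0.31  1.88 -0.53  0.47 -1.45] F [-0.79 -0.35  5.22] M [-0.318  0.359 -0.1  ] op 0.638
turn units [0.0009 0.0007 0.15  ] dp units now axes [ 0.032 -0.013 -0.645] in target axes [ 0.009 -0.038 -0.645]
```

move_arm --turn '[[0,0,0.0195],[0,0,0]]' --dp '[[0,0,0],[0,0,0]]' --jaw '[0.3,0.3]'

```text
clock: 21.88
tool_pos: [0.5296, -0.1972, 0.0771]
eef_rot: [0.924, -0.383, -0.004, 0.001]
contact_force: [-0.2, -0.5, 1.0]
opening: 0.634
```

```bash
cat > avg.py <<'E'
from h import *
a=[]
for i in range(4):
    s=r.get_state(); a.append(np.r_[s['contact_force'],s['moment'],s['tool_pos'],s['joint_torque'][6]]); r.snapshot('top')
a=np.array(a); print('mean F',a[:,:3].mean(0).round(2),'M',a[:,3:6].mean(0).round(3),'Mzs',a[:,5].round(3),'pos',a[:,6:9].mean(0).round(4),'tau7',a[:,9].round(3),'yaw',yawof(s).round(1),'q7',s['q'][6].round(2),'clk',s['clock'])
E
python3 avg.py
```

```text
mean F [-0.31  0.07  0.65] M [-0.098  0.288 -0.083] Mzs [-0.062 -0.13  -0.097 -0.042] pos [ 0.5296 -0.1971  0.0771] tau7 [-0.599 -0.077  0.1    0.1  ] yaw -45.0 q7 -1.53 clk 22.0333
```

move_arm --turn '[[0,0,0.0195],[0,0,0]]' --dp '[[0,0,0.0156],[0,0,0]]' --jaw '[0.3,0.3]'

```text
clock: 22.25
tool_pos: [0.5301, -0.1974, 0.0768]
eef_rot: [0.898, -0.441, -0.003, 0.001]
contact_force: [-0.5, 1.8, -1.0]
opening: 0.634
```

```bash
python3 avg.py
```

```text
mean F [-0.92  1.07 -1.45] M [ 0.17   0.258 -0.087] Mzs [-0.041 -0.142 -0.11  -0.054] pos [ 0.53   -0.1974  0.0769] tau7 [-0.639 -0.119  0.083  0.108] yaw -52.2 q7 -1.61 clk 22.4
```

Run:
```python
from h import *
snap('wrist','w12');s2,d2=snap('side','s12')
f=d2['frame']; p=proj('s12',[.53,-.197,.09])[0].astype(int)
cv2.imwrite('pics/s12c.png',cv2.resize(np.clip(255*(f[p[1]-30:p[1]+35,p[0]-35:p[0]+35]/255.)**.6*1.2,0,255).astype(np.uint8),None,fx=8,fy=8,interpolation=2))
f=load('w12')[1]['frame'][180:310,190:330]
cv2.imwrite('pics/w12c.png',cv2.resize(np.clip(255*(f/255.)**.5*1.2,0,255).astype(np.uint8),None,fx=5,fy=4,interpolation=2))
```

```text
(no output)
```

View pics/s12c.png

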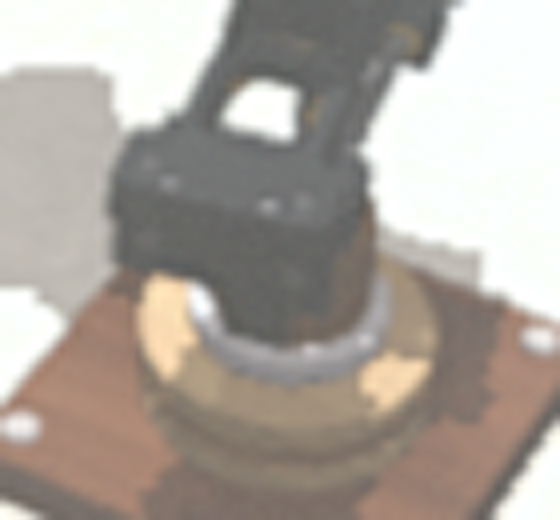

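View pics/w12c.png

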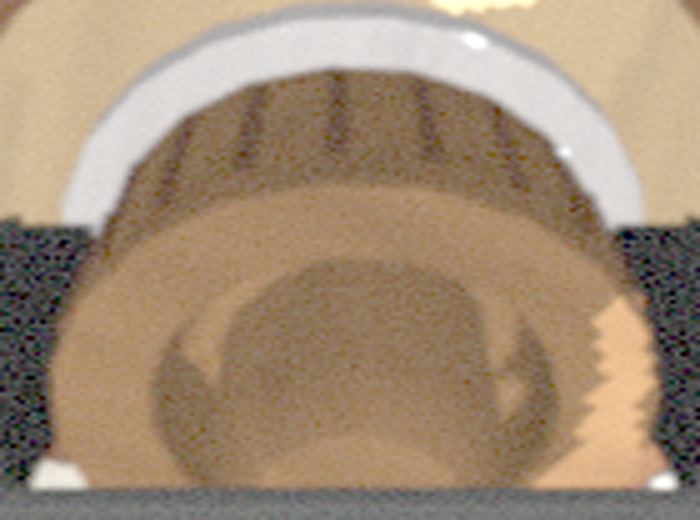

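move_arm --turn '[[0,0,0],[0,0,0],[0,0,0],[0,0,0],[0,0,0]]' --dp '[[0,0,0],[0,0,0],[0,0,0],[0,0,0],[0,0,0]]' --jaw '[0,-0.6,-0.6,-0.6,-0.6]'

```text
clock: 22.97
tool_pos: [0.5311, -0.1989, 0.0778]
eef_rot: [0.897, -0.441, -0.001, 0.001]
contact_force: [0.2, 0.5, -0.6]
opening: 0.801
```

```bash
python3 avg.py
python3 - <<'E'
from h import *
snap('wrist','w13')
f=load('w13')[1]['frame'][180:310,190:330]
cv2.imwrite('pics/w13c.png',cv2.resize(np.clip(255*(f/255.)**.5*1.2,0,255).astype(np.uint8),None,fx=5,fy=4,interpolation=2))
E
```

```text
mean F [ 0.07 -0.27 -0.07] M [0.072 0.131 0.004] Mzs [-0.001 -0.024  0.035  0.007] pos [ 0.531  -0.1987  0.0777] tau7 [0.002 0.001 0.001 0.001] yaw -52.4 q7 -1.61 clk 23.1167
```

View pics/w13c.png

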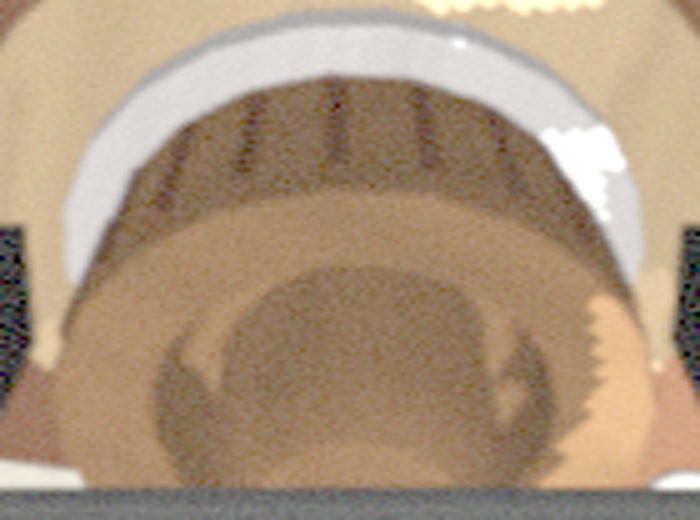

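move_arm --turn '[[0,0,-0.0195],[0,0,-0.0195],[0,0,-0.0195],[0,0,-0.0195],[0,0,-0.0195],[0,0,-0.0195],[0,0,-0.0195],[0,0,0],[0,0,0],[0,0,0]]' --dp '[[0,0,0],[0,0,0],[0,0,0],[0,0,0],[0,0,0],[0,0,0],[0,0,0],[0,0,0],[0,0,0],[0,0,0]]' --jaw '[-0.6,-0.6,-0.6,-0.6,-0.6,-0.6,-0.6,-0.6,-0.6,-0.6]'

```text
clock: 24.05
tool_pos: [0.5306, -0.1983, 0.0774]
eef_rot: [1.0, -0.03, -0.002, 0.0]
contact_force: [-0.7, -0.4, 0.2]
opening: 0.802
```

move_arm --turn '[[0,0,0.0195],[0,0,0]]' --dp '[[0,0,0],[0,0,0]]' --jaw '[-0.6,-0.6]'

```text
clock: 24.22
tool_pos: [0.5306, -0.1981, 0.0773]
eef_rot: [0.996, -0.092, -0.002, 0.0]
contact_force: [-0.0, 0.0, 0.3]
opening: 0.803
```

```bash
python3 avg.py
python3 - <<'E'
from h import *
plan([.5298,-.1975,.0785],-10)
E
```

```text
mean F [0.05 0.11 0.29] M [0.03  0.146 0.012] Mzs [-0.026 -0.016  0.018  0.072] pos [ 0.5306 -0.1981  0.0773] tau7 [-0.674 -0.311 -0.092 -0.019] yaw -10.1 q7 -1.14 clk 24.3667
clock 24.4167 pos [ 0.5306 -0.1981  0.0774] yaw -10.17 q [ 0.16  0.87  0.19  1.87 -0.34  0.44 -1.14] F [ 0.06 -0.47  0.33] M [ 0.025  0.132 -0.02 ] op 0.8
turn units [ 0.0002  0.0007 -0.0005] dp units now axes [-0.038 -0.019 -0.045] in target axes [-0.037 -0.019 -0.046]
```

move_arm --turn '[[0,0,0],[0,0,0],[0,0,0],[0,0,0],[0,0,0],[0,0,0],[0,0,0]]' --dp '[[-0.024,0,0],[0,0,0],[0,0,0],[0,0,0],[0,0,0],[0,0,0],[0,0,0]]' --jaw '[-0.6,0,0.3,0.3,0.3,0.3,0.3]' --newtons 25

```text
clock: 25.0
tool_pos: [0.5299, -0.1982, 0.0774]
eef_rot: [0.996, -0.089, -0.002, 0.0]
contact_force: [-1.4, -0.3, 0.8]
opening: 0.637
```

```bash
python3 avg.py
```

```text
mean F [-0.67 -0.29  0.32] M [-0.017  0.209  0.032] Mzs [ 0.055  0.082  0.001 -0.011] pos [ 0.5299 -0.1982  0.0774] tau7 [-0.041 -0.042 -0.043 -0.043] yaw -10.3 q7 -1.15 clk 25.15
```

move_arm --turn '[[0,0,0.0195],[0,0,0],[0,0,0]]' --dp '[[0,0,0.008],[0,0,0],[0,0,0]]' --jaw '[0.3,0.3,0.3]'

```text
clock: 25.45
tool_pos: [0.53, -0.1981, 0.077]
eef_rot: [0.989, -0.149, -0.002, 0.001]
contact_force: [0.0, -0.2, -2.1]
opening: 0.634
```

```bash
python3 avg.py
```

```text
mean F [ 0.68 -0.19 -2.04] M [-0.07   0.101 -0.16 ] Mzs [-0.156 -0.17  -0.169 -0.144] pos [ 0.53   -0.1981  0.077 ] tau7 [0.067 0.141 0.146 0.137] yaw -17.2 q7 -1.22 clk 25.6
```

move_arm --turn '[[0,0,0.005],[0,0,0.005],[0,0,0.005]]' --dp '[[0,0,0.004],[0,0,0.004],[0,0,0.004]]' --jaw '[0.3,0.3,0.3]'

```text
clock: 25.9
tool_pos: [0.53, -0.1981, 0.0768]
eef_rot: [0.98, -0.197, -0.002, 0.001]
contact_force: [0.2, -1.1, -1.9]
opening: 0.64
```

```bash
sed -i "s/yawof(s).round(1)/yawof(s).round(3)/; s/'Mzs',/'Fzs',a[:,2].round(1),'Mzs',/" avg.py; python3 avg.py
```

```text
mean F [-0.34 -0.59 -2.14] M [-0.147  0.11   0.616] Fzs [-1.9 -1.5 -3.  -2.2] Mzs [0.884 0.577 0.536 0.466] pos [ 0.53   -0.1981  0.0768] tau7 [-0.696 -0.591 -0.636 -0.534] yaw -22.704 q7 -1.28 clk 26.05
```

move_arm --turn '[[0,0,0],[0,0,0],[0,0,0],[0,0,0]]' --dp '[[0,0,0],[0,0,0],[0,0,0],[0,0,0]]' --jaw '[0.3,0.3,0.3,0.3]'

```text
clock: 26.43
tool_pos: [0.53, -0.1981, 0.0768]
eef_rot: [0.98, -0.197, -0.002, 0.0]
contact_force: [-0.5, -0.7, -2.6]
opening: 0.633
```

```bash
python3 avg.py
```

```text
mean F [ 0.33 -0.8  -3.23] M [-0.128  0.047  0.48 ] Fzs [-2.6 -4.2 -2.4 -3.7] Mzs [0.475 0.439 0.501 0.504] pos [ 0.53   -0.1981  0.0768] tau7 [-0.489 -0.489 -0.488 -0.488] yaw -22.685 q7 -1.28 clk 26.5833
```

Run:
```python
from h import *
snap('wrist','w14')
o=[]
for fn,angs in (('w13',(91.7,79.3)),('w14',(91.7,79.3))):
    for a in angs:
        ringover(fn,(.5302,-.1978),.068,a,'t',4)
        o.append(cv2.imread('pics/t.png')[800:1220,760:1320])
cv2.imwrite('pics/cmp.png',cv2.resize(np.vstack([np.hstack(o[:2]),np.hstack(o[2:])]),(800,600),interpolation=3))
```

```text
(no output)
```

View pics/cmp.png

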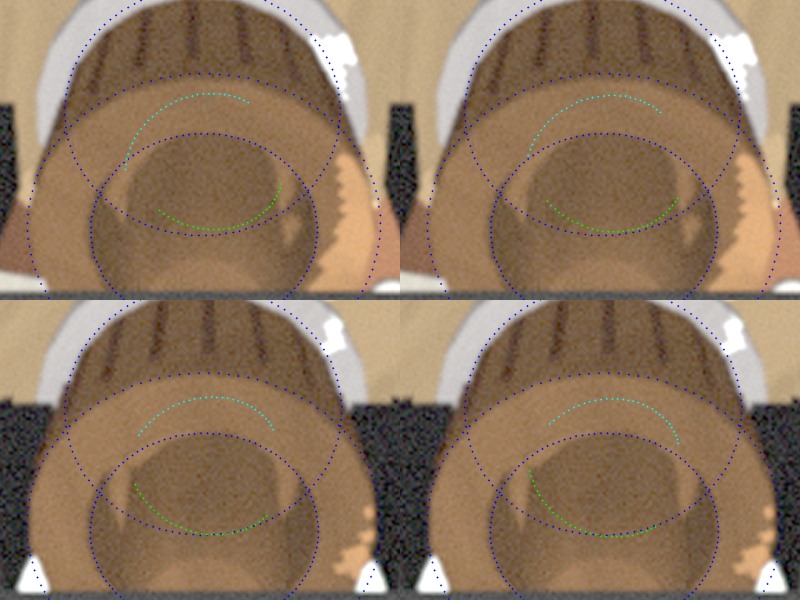

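Run:
```python
from h import *
o=[]
for fn in ('w9','w11','w12','w13','w14'):
    f=load(fn)[1]['frame']; c=f[185:245,195:325]
    c=cv2.resize(np.clip(255*(c/255.)**.5*1.2,0,255).astype(np.uint8),(520,120*2//2),interpolation=2)
    cv2.putText(c,fn+' %.1f'%yawof(load(fn)[0]),(2,14),0,.5,(0,0,255)); 
    for x in range(0,520,40): cv2.line(c,(x,112),(x,119),(0,0,255),1)
    o.append(c)
cv2.imwrite('pics/gr.png',np.vstack(o))
```

```text
(no output)
```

View pics/gr.png

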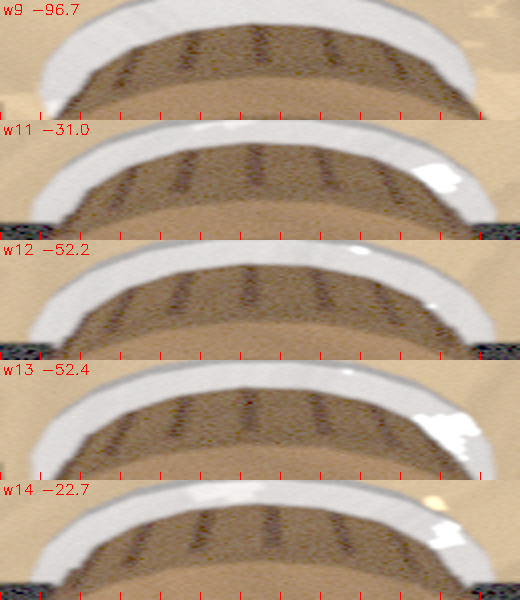

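Run:
```python
from h import *
for fn in ('w9','w11','w13','w14'):
    f=load(fn)[1]['frame'].astype(float)
    p=f[130:215,252:267].mean(1)
    print(fn); print(' '.join('%d:%d/%d'%(130+i,p[i,2]-p[i,0],p[i].mean()) for i in range(0,72)))
```

```text
w9
130:39/43 131:39/41 132:37/42 133:38/42 134:37/41 135:39/39 136:37/40 137:36/40 138:37/40 139:37/41 140:36/44 141:33/53 142:34/52 143:33/46 144:33/41 145:32/48 146:35/58 147:43/74 148:54/90 149:58/97 150:58/98 151:59/98 152:58/99 153:59/99 154:60/99 155:59/100 156:60/100 157:60/100 158:60/101 159:60/101 160:59/101 161:60/101 162:60/101 163:60/101 164:60/101 165:60/101 166:60/100 167:60/100 168:60/101 169:61/100 170:60/101 171:61/101 172:60/101 173:60/101 174:55/99 175:36/92 176:11/82 177:2/80 178:3/89 179:4/113 180:5/134 181:6/138 182:6/137 183:6/137 184:5/136 185:5/136 186:6/136 187:6/136 188:6/136 189:6/136 190:6/136 191:5/136 192:5/136 193:5/135 194:6/135 195:6/129 196:8/105 197:16/62 198:27/32 199:30/29 200:29/30 201:28/29
w11
130:46/50 131:46/51 132:46/50 133:46/50 134:47/50 135:45/51 136:47/49 137:46/49 138:46/49 139:46/48 140:43/48 141:42/45 142:37/50 143:35/56 144:36/57 145:32/50 146:31/38 147:31/42 148:35/53 149:36/61 150:46/78 151:59/101 152:66/111 153:66/112 154:67/111 155:66/112 156:67/111 157:67/113 158:67/113 159:67/113 160:67/113 161:66/112 162:66/111 163:66/110 164
[... 1181 characters left out ...]
:43/49 135:45/48 136:44/49 137:44/50 138:45/49 139:47/49 140:45/50 141:46/48 142:43/49 143:40/51 144:35/56 145:33/54 146:31/48 147:31/38 148:34/42 149:33/53 150:35/61 151:46/74 152:56/95 153:64/105 154:64/108 155:64/108 156:65/108 157:64/109 158:66/109 159:65/110 160:66/110 161:65/110 162:65/111 163:66/110 164:66/111 165:66/111 166:66/111 167:66/112 168:66/112 169:67/112 170:67/112 171:67/113 172:67/113 173:67/113 174:67/114 175:66/112 176:66/110 177:65/110 178:65/108 179:59/104 180:41/94 181:16/84 182:3/81 183:2/82 184:3/94 185:5/121 186:5/143 187:6/148 188:6/148 189:6/147 190:6/144 191:6/142 192:6/142 193:6/142 194:6/141 195:6/133 196:8/110 197:15/71 198:26/40 199:32/33 200:31/32 201:29/33
```

Run:
```python
from h import *
from scipy.optimize import brentq
M={'w9':(147.2,175.2,178.8),'w11':(150.3,179.9,184.1),'w13':(152.5,181.7,186.0),'w14':(151.4,180.45,184.45)}
for fn,(b,cb,ct) in M.items():
    s,d=load(fn); x=R.from_quat(s['eef_rot']).as_matrix()[:,0]; x[2]=0;x/=np.linalg.norm(x)
    c=np.array([.5300,-.1977,0])
    row=lambda rr,z,off: proj(fn,c+(rr+off)*x+[0,0,z])[0,1]
    off=brentq(lambda o: row(.05,.054,o)-b,-.02,.02)   # centre shift along x matching blank edge
    zt=brentq(lambda z: row(.034,z,off)-ct,.03,.1); zb=brentq(lambda z: row(.034,z,off)-cb,.03,.1)
    print(fn,'off',round(off*1e3,2),'ztop',round(zt*1e3,2),'zbot',round(zb*1e3,2),'thick',round((zt-zb)*1e3,2), 'drow/dz',row(.034,.071,off)-row(.034,.07,off))
```

```text
w9 off -0.87 ztop 69.4 zbot 61.11 thick 8.29 drow/dz 0.4594671678567579
w11 off -0.3 ztop 67.96 zbot 59.64 thick 8.32 drow/dz 0.5451946656990003
w13 off -0.43 ztop 67.48 zbot 58.99 thick 8.5 drow/dz 0.5498605941479013
w14 off -0.18 ztop 66.3 zbot 58.31 thick 7.98 drow/dz 0.5506200195151223
```

Run:
```python
from h import *
from scipy.optimize import brentq
# grooves bottom/top px in gr.png crops: x/4+195, y row: /2+185
G={'w9':[(123,78),(189,50),(259,42),(332,47),(399,70)],'w11':[(122,68),(183,45),(256,40),(327,45),(393,68)],'w12':[(120,70),(181,45),(249,40),(320,45),(387,70)],'w13':[(120,72),(181,50),(249,45),(319,50),(386,70)],'w14':[(138,65),(203,45),(270,40),(343,48),(408,72)]}
for fn,g in G.items():
    s,d=load(fn); o,Mx=campose(s,d); c=np.array([.5302,-.198])
    out=[]
    for x,y in g:
        u=x/4+195-.4; v=y/2+185-.25
        p=cv2.undistortPoints(np.array([[[u,v]]],float),np.array(d['mtx'],float),None)[0,0]
        w=Mx@np.array([p[0],-p[1],-1]); a=w[:2]@w[:2]; b=2*w[:2]@(o[:2]-c); cc=(o[:2]-c)@(o[:2]-c)-.028**2
        D=b*b-4*a*cc
        if D<0: out.append(None);continue
        t=(-b-D**.5)/2/a; P=o+t*w
        out.append(round(np.degrees(np.arctan2(*(P[:2]-c)[::-1])),1)); 
    print(fn,round(yawof(s),1),out,np.round(np.diff(out),1), [round(yawof(s)-q,1) for q in out])
```

```text
w9 -96.7 [np.float64(-62.5), np.float64(-78.9), np.float64(-96.6), np.float64(-115.3), np.float64(-133.5)] [-16.4 -17.7 -18.7 -18.2] [np.float64(-34.2), np.float64(-17.8), np.float64(-0.1), np.float64(18.6), np.float64(36.8)]
w11 -31.0 [np.float64(9.4), np.float64(-8.5), np.float64(-27.9), np.float64(-46.0), np.float64(-62.9)] [-17.9 -19.4 -18.1 -16.9] [np.float64(-40.4), np.float64(-22.5), np.float64(-3.1), np.float64(15.0), np.float64(31.9)]
w12 -52.2 [np.float64(-11.8), np.float64(-29.3), np.float64(-47.4), np.float64(-65.3), np.float64(-81.6)] [-17.5 -18.1 -17.9 -16.3] [np.float64(-40.4), np.float64(-22.9), np.float64(-4.8), np.float64(13.1), np.float64(29.4)]
w13 -52.4 [np.float64(-11.5), np.float64(-29.6), np.float64(-47.7), np.float64(-65.4), np.float64(-82.6)] [-18.1 -18.1 -17.7 -17.2] [np.float64(-40.9), np.float64(-22.8), np.float64(-4.7), np.float64(13.0), np.float64(30.2)]
w14 -22.7 [np.float64(12.4), np.float64(-5.7), np.float64(-23.1), np.float64(-42.0), np.float64(-59.7)] [-18.1 -17.4 -18.9 -17.7] [np.float64(-35.1), np.float64(-17.0), np.float64(0.4), np.float64(19.3), np.float64(37.0)]
```

move_arm --turn '[[0,0,-0.01],[0,0,-0.01],[0,0,-0.01],[0,0,-0.01],[0,0,-0.01],[0,0,-0.01],[0,0,0],[0,0,0]]' --dp '[[0,0,-0.008],[0,0,-0.008],[0,0,-0.008],[0,0,-0.008],[0,0,-0.008],[0,0,-0.008],[0,0,0],[0,0,0]]' --jaw '[0.3,0.3,0.3,0.3,0.3,0.3,0.3,0.3]'

```text
clock: 27.35
tool_pos: [0.5297, -0.199, 0.0779]
eef_rot: [1.0, -0.011, -0.002, 0.0]
contact_force: [-0.2, -2.4, -5.6]
opening: 0.631
```

```bash
python3 avg.py
```

```text
mean F [ 0.23 -2.89 -5.34] M [-0.797  0.137  0.128] Fzs [-5.6 -5.1 -4.9 -5.7] Mzs [0.125 0.149 0.152 0.085] pos [ 0.5297 -0.199   0.078 ] tau7 [-0.117 -0.144 -0.137 -0.124] yaw -1.192 q7 -1.05 clk 27.5
```

move_arm --turn '[[0,0,0.005],[0,0,0.005],[0,0,0.005]]' --dp '[[0,0,0.004],[0,0,0.004],[0,0,0.004]]' --jaw '[0.3,0.3,0.3]'

```text
clock: 27.8
tool_pos: [0.5299, -0.1982, 0.0777]
eef_rot: [0.998, -0.058, -0.002, 0.0]
contact_force: [-0.2, -4.0, -6.8]
opening: 0.635
```

```bash
python3 avg.py
```

```text
mean F [-0.3  -4.23 -6.72] M [-0.911  0.21   0.44 ] Fzs [-6.8 -7.2 -6.6 -6.3] Mzs [0.68  0.423 0.341 0.316] pos [ 0.5299 -0.1982  0.0777] tau7 [-0.457 -0.449 -0.484 -0.363] yaw -6.539 q7 -1.1 clk 27.95
```

move_arm --turn '[[0,0,-0.01],[0,0,-0.01],[0,0,0],[0,0,0],[0,0,0],[0,0,0],[0,0,0],[0,0,0]]' --dp '[[0,0,0.01],[0,0,0.01],[0,0,0],[0,0,0],[0,0,0],[0,0,0],[0,0,0],[0,0,0]]' --jaw '[0.3,0.3,0.3,0,-0.6,-0.6,-0.6,-0.6]'

```text
clock: 28.67
tool_pos: [0.5305, -0.1972, 0.0772]
eef_rot: [1.0, 0.006, -0.002, -0.0]
contact_force: [-0.9, -0.4, 1.1]
opening: 0.799
```

```bash
python3 avg.py;  python3 - <<'E'
from h import *
snap('wrist','w15')
f=load('w15')[1]['frame'].astype(float)
p=f[130:215,252:267].mean(1)
print(' '.join('%d:%d/%d'%(130+i,p[i,2]-p[i,0],p[i].mean()) for i in range(14,62)))
c=load('w15')[1]['frame'][185:245,195:325]
cv2.imwrite('pics/gr2.png',cv2.resize(np.clip(255*(c/255.)**.5*1.2,0,255).astype(np.uint8),(520,120),interpolation=2))
E
```

```text
mean F [-0.14 -0.12  0.53] M [-0.002  0.162  0.016] Fzs [ 1.1 -0.2  0.4  0.8] Mzs [-0.026  0.021  0.057  0.013] pos [ 0.5303 -0.1975  0.0772] tau7 [-0.005 -0.003 -0.003 -0.002] yaw 0.723 q7 -1.03 clk 28.8167
144:37/56 145:36/60 146:34/54 147:33/43 148:34/43 149:35/52 150:37/60 151:43/73 152:57/95 153:65/110 154:67/113 155:67/113 156:68/114 157:68/114 158:67/113 159:68/115 160:68/113 161:67/114 162:67/114 163:67/114 164:66/112 165:66/111 166:66/111 167:66/110 168:65/108 169:65/108 170:64/107 171:64/106 172:64/106 173:64/107 174:64/107 175:64/107 176:64/106 177:63/108 178:65/108 179:64/109 180:62/108 181:44/99 182:12/84 183:1/79 184:3/83 185:4/101 186:5/136 187:6/161 188:7/161 189:7/158 190:6/156 191:7/156
```

View pics/gr2.png

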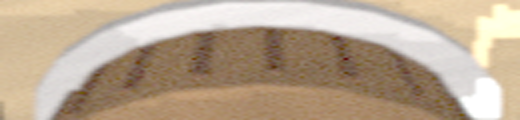

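```bash
cat > zc.py <<'E'
from h import *
from scipy.optimize import brentq
from scipy.ndimage import gaussian_filter1d
import sys
def cross(y,i0,i1,frac=.5,up=True):
    seg=y[i0:i1+1]; th=seg[0]+(seg[-1]-seg[0])*frac
    for i in range(i0,i1):
        if (y[i]-th)*(y[i+1]-th)<=0: return i+(th-y[i])/(y[i+1]-y[i])
for fn in sys.argv[1:]:
    s,d=load(fn); f=d['frame'].astype(float); P=f[:,252:267].mean(1); q=P[:,2]-P[:,0]; g=P.mean(1)
    rb=q/np.maximum(g,1)
    lo=[i for i in range(165,200) if q[i]<8][0]        # first row caul
    ct_i=lo
    cb=cross(q,lo-6,lo+1)                              # tan->side
    ct=cross(g,lo+0,lo+5)                              # side->top
    # blank top edge: last big brightness rise before plateau
    k=lo-15; 
    while g[k]>g[lo-15]*.85 and k>130: k-=1
    b=cross(g,k-1,k+3)
    x=R.from_quat(s['eef_rot']).as_matrix()[:,0]; x[2]=0;x/=np.linalg.norm(x); c=np.array([.5300,-.1977,0])
    row=lambda rr,z,off: proj(fn,c+(rr+off)*x+[0,0,z])[0,1]
    off=brentq(lambda o: row(.05,.054,o)-b,-.02,.02)
    zt=brentq(lambda z: row(.034,z,off)-ct,.03,.1); zb=brentq(lambda z: row(.034,z,off)-cb,.03,.1)
    print(fn,'yaw %.0f'%yawof(s),'z %.4f'%s['tool_pos'][2],'rows',round(b,2),round(cb,2),round(ct,2),'off',round(off*1e3,2),'zt',round(zt*1e3,2),'zb',round(zb*1e3,2),'mean',round((zt+zb)*500,2))
E
python3 zc.py w8 w9 w11 w12 w13 w14 w15
```

```text
w8 yaw -139 z 0.1516 rows 140.14 160.88 165.26 off -1.41 zt 75.76 zb 59.51 mean 67.64
w9 yaw -97 z 0.0915 rows 147.25 175.15 178.81 off -0.9 zt 69.3 zb 60.88 mean 65.09
w11 yaw -31 z 0.0777 rows 150.36 179.82 184.22 off -0.34 zt 68.06 zb 59.34 mean 63.7
w12 yaw -52 z 0.0769 rows 150.51 179.91 184.13 off -0.45 zt 67.39 zb 58.99 mean 63.19
w13 yaw -52 z 0.0775 rows 152.51 181.71 186.05 off -0.44 zt 67.57 zb 58.99 mean 63.28
w14 yaw -23 z 0.0768 rows 151.82 180.27 184.76 off -0.42 zt 66.08 zb 57.08 mean 61.58
w15 yaw 1 z 0.0772 rows 151.63 181.35 185.53 off -0.04 zt 68.03 zb 59.83 mean 63.93
```

move_arm --turn '[[0,0,0],[0,0,0],[0,0,0],[0,0,0],[0,0,0],[0,0,0]]' --dp '[[0,0,0],[0,0,0],[0,0,0],[0,0,0],[0,0,0],[0,0,0]]' --jaw '[0,0.3,0.3,0.3,0.3,0.3]'

```text
clock: 29.42
tool_pos: [0.53, -0.1979, 0.0772]
eef_rot: [1.0, 0.006, -0.002, -0.0]
contact_force: [0.6, 0.3, 1.2]
opening: 0.639
```

```bash
python3 avg.py
```

```text
mean F [0.53 0.58 0.07] M [0.106 0.13  0.01 ] Fzs [ 1.2 -0.3 -1.1  0.5] Mzs [ 0.003  0.044  0.    -0.008] pos [ 0.53   -0.1979  0.0772] tau7 [-0.016 -0.016 -0.016 -0.016] yaw 0.718 q7 -1.03 clk 29.5667
```

move_arm --turn '[[0,0,0.004],[0,0,0.004],[0,0,0.004]]' --dp '[[0,0,0.003],[0,0,0.003],[0,0,0.003]]' --jaw '[0.3,0.3,0.3]'

```text
clock: 29.87
tool_pos: [0.5301, -0.1982, 0.0771]
eef_rot: [0.999, -0.032, -0.002, 0.0]
contact_force: [-0.5, -0.7, -0.9]
opening: 0.641
```

```bash
python3 avg.py; python3 avg.py
```

```text
mean F [ 0.23 -0.13 -0.61] M [0.032 0.147 0.408] Fzs [-0.9 -0.4 -0.6 -0.5] Mzs [0.605 0.387 0.35  0.291] pos [ 0.5301 -0.1982  0.077 ] tau7 [-0.391 -0.421 -0.461 -0.363] yaw -3.629 q7 -1.07 clk 30.0167
mean F [ 0.13  0.25 -0.24] M [0.016 0.056 0.312] Fzs [ 0.1  0.2 -0.7 -0.6] Mzs [0.287 0.286 0.361 0.312] pos [ 0.5301 -0.1982  0.077 ] tau7 [-0.333 -0.326 -0.324 -0.323] yaw -3.61 q7 -1.07 clk 30.2167
```

move_arm --turn '[[0,0,-0.008],[0,0,-0.008],[0,0,0],[0,0,0],[0,0,0],[0,0,0],[0,0,0],[0,0,0]]' --dp '[[0,0,-0.006],[0,0,-0.006],[0,0,0],[0,0,0],[0,0,0],[0,0,0],[0,0,0],[0,0,0]]' --jaw '[0.3,0.3,0.3,0.3,0,-0.6,-0.6,-0.6]'

```text
clock: 30.93
tool_pos: [0.53, -0.198, 0.0774]
eef_rot: [1.0, 0.019, -0.002, -0.0]
contact_force: [0.5, -0.8, -0.4]
opening: 0.795
```

```bash
python3 avg.py;  python3 - <<'E'
from h import *
snap('wrist','w16')
c=load('w16')[1]['frame'][185:245,195:325]
cv2.imwrite('pics/gr3.png',cv2.resize(np.clip(255*(c/255.)**.5*1.2,0,255).astype(np.uint8),(520,120),interpolation=2))
E
python3 zc.py w16
```

```text
mean F [ 0.01 -0.05  0.24] M [-0.005  0.14   0.014] Fzs [-0.4  0.7  0.2  0.4] Mzs [ 0.009  0.036  0.03  -0.018] pos [ 0.53   -0.198   0.0774] tau7 [-0.003 -0.003 -0.002 -0.002] yaw 2.149 q7 -1.01 clk 31.0833
w16 yaw 2 z 0.0774 rows 151.52 181.07 185.29 off -0.08 zt 67.86 zb 59.54 mean 63.7
```

View pics/gr3.png

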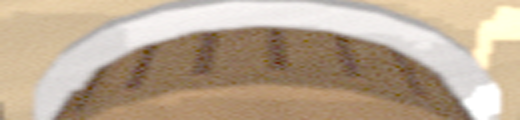

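move_arm --turn '[[0,0,0],[0,0,0],[0,0,0],[0,0,0],[0,0,0],[0,0,0],[0,0,0],[0,0,0],[0,0,0],[0,0,0]]' --dp '[[0,0,-0.2],[0,0,-0.4],[0,0,-0.6],[0,0,-0.8],[0,0,-0.8],[0,0,-0.8],[0,0,-0.8],[0,0,-0.6],[0,0,0],[0,0,0]]' --jaw '[-0.6,-0.6,-0.6,-0.6,-0.6,-0.6,-0.6,-0.6,-0.6,-0.6]'

```text
clock: 32.02
tool_pos: [0.531, -0.1982, 0.2035]
eef_rot: [1.0, 0.019, -0.001, 0.0]
contact_force: [-0.0, 0.5, 0.6]
opening: 0.8
```

Run:
```python
from h import *
s,d=snap('wrist','w17'); print(s['clock'],s['tool_pos'],s['contact_force'])
s2,d2=snap('side','s17')
f=d2['frame']; p=proj('s17',[.53,-.197,.09])[0].astype(int)
cv2.imwrite('pics/s17c.png',np.hstack([cv2.resize(np.clip(255*(f[p[1]-40:p[1]+40,p[0]-40:p[0]+40]/255.)**.6*1.2,0,255).astype(np.uint8),(400,400),interpolation=2),cv2.resize(d['frame'][:,60:444],(400,400))]))
```

```text
32.0167 [ 0.53104727 -0.19823704  0.20354183] [-0.04427457  0.46968626  0.55699637]
```

View pics/s17c.png

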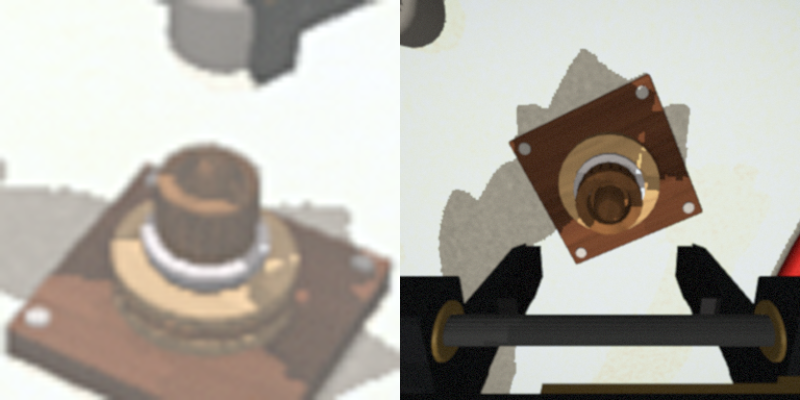

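The ring sits upright and flat on the caul, the gripper is clear of it, and nothing else has moved. I'm handing the job in.

Run:
```python
from h import *
print(r.finish_job())
```

```text
the job is handed in; nothing more can be done
None
```

The ring is screwed down onto the caul plate and hand-snug, and the gripper has let go. I handed the job in at about 32 s.

**What I did**
- I took the ring farthest from the base, about 0.5 m away, and set it over the stud with its x about 0.35 rad counterclockwise of the press's x. It came to rest with its underside about 82 mm above the bench.
- I screwed it clockwise about 0.85 turn net, and regripped partway.

**Overshoot:** it went slightly past hand-snug on the way. The held moment reached about 0.48 N m, with peaks near 0.9 N m while turning. My estimate of the force on the plate then is roughly 35–40 N, so I backed it off by about 0.4 rad.

**Last checks**
- **Moment:** a slow clockwise check about 4° past the final position held 0.31 N m. I then turned the ring back to the final position, where the moment should be about 0.26–0.3 N m; I did not measure it there again.
- **Force on the plate:** the wrist pictures show the plate pressed down about 1.2–1.4 mm, or roughly 17–21 N. The moment readings point higher, up to about 25 N. Both are inside 10–30 N, but the picture measurement is only good to about 6 N.
- **Final state:** after release the ring stayed at the same angle, upright and flat on the plate. Nothing is touching it, and I saw nothing else disturbed in the last close-up views of the press.

**Sensor readings:** some early moment readings, taken just after fast turns, showed the wrong sign. I did not rely on them.

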